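Free a stuck paint stick in the tilting press

TASK

Tip the leaning press barrel fully upright, then turn its lock collar clockwise (seen from above) by its handle until the handle's arm is in line over the barrel's index fin. Then take the wooden push rod from the rack, push it down inside the barrel until the stuck paint stick has slid all the way down onto the cork pad, and let go, leaving the rod standing in the barrel. Do not knock over or push away anything else on the table.

Things in the scene. Friction and masses are not known exactly. Their poses are not given: they have to be found in the camera images.
- press: The press, fixed to the table: a dark steel base plate 140 x 120 mm (x, y), 12 mm thick, origin at the centre of its underside, straight below the upright barrel's axis. Two yoke posts at x = -40 and +40 mm, 10 mm thick and 34 mm wide, up to 118 mm above the table, carry the barrel. A cork pad, its top 20 mm above the table, lies under the barrel.
- barrel (a joint): Lean of the press barrel in rad: 0 is upright, against a hard stop; larger leans to the press's -y side (at most 0.95). It starts leaning and stays where it is left (stiff pivot, about 0.35 N m): push the leaning side of its mouth or collar with 5 to 10 N, rising along its arc (a level push can bind). The pivot is level, along the press's x, 105 mm above the table.
- barrel_mouth (a point): Centre of the barrel's open top; 75 mm from the pivot, 180 mm above the table when upright. The barrel is an aluminium tube 110 mm long, 46 mm outside, bore 36 mm. Axes: z out of the mouth along the barrel, x along the pivot. The index fin, a fixed rib 8 mm wide and 6 mm thick ending 54 mm from the axis, points along +x, 42 mm below the mouth, just under the collar.
- collar (a joint): Angle in rad of the lock collar's handle arm from the index fin, about the barrel axis, positive counter-clockwise from above. 0 is locked, arm right over the fin. Starts 1.15 to 2.0 open, turns from -0.45 to 2.2 with no stop at the mark, stays where left (about 1.5 N at the handle). The collar is a dark steel ring 62 mm wide, 14 to 32 mm below the mouth.
- handle_top (a point): Top centre of the collar's handle: a round steel post, diameter 12 mm, 42 mm long, parallel to the barrel and 65 mm from its axis; its top is 13 mm beyond the mouth plane. It stands on the end of an arm 10 mm wide and 8 mm thick, whose top face is 32 mm below the post's top. Axes are the collar's: x points outward along the arm.
- stick (a joint): Slide of the stuck paint stick, a dark round stick of 33 mm diameter and 70 mm length in the bottom of the barrel. Value = how far it has been pushed down, in m: 0 at the start (foot flush with the barrel's bottom end), 0.05 fully down on the cork pad of the base. It does not fall by itself; it takes about 5 to 8 N.
- stick_top (a point): Centre of the top face of the paint stick inside the bore; 40 mm below the mouth at the start, 90 mm when fully down.
- rod_handle (a point): Middle of the push rod's handle, where it is grasped. The rod is pale wood, 152 mm long, 90 g, upright in any one of the rack's holes: a round shank of 18 mm below and a plain round handle of 28 mm diameter, 52 mm long, at the top. This point is 127 mm above the foot, 25 mm below the top; z points up along the rod.
- rod_foot (a point): Centre of the flat lower end of the push rod's shank, 127 mm below the handle's middle.
- rack: Wooden tool rack fixed to the table, a block 60 x 190 x 60 mm (x, y, z), origin at the centre of its underside. Three round holes 20.5 mm wide, 50 mm deep, at y = -65, 0 and +65 mm; the rod stands in one, the brush and the scraper in the others. All stand on the hole floor, 10 mm above the table.
- brush: Flat brush standing in the rack, head upward, 119 mm long, 36 mm wide at the bristles; origin at its foot. Leave alone.
- scraper: Flat steel scraper standing in the rack, blade upward, 119 mm long, 50 mm wide blade; origin at its foot. Leave alone.
- jar: White lidded jar, 64 mm diameter, 82 mm tall, origin at the centre of its underside. Leave alone.
- bottle: Green bottle, 68 mm diameter, 210 mm tall, origin at the centre of its underside. Leave alone.
- tape: Roll of masking tape lying flat, 104 mm diameter, 26 mm high, origin under its centre. Leave alone.
- sponge: Yellow sponge block 75 x 110 x 34 mm, origin under its centre. Leave alone.
- knife: Palette knife lying flat, 200 mm long. Leave alone.
- tub: Clear open tub 170 x 240 x 55 mm with paint sticks in it, origin under its centre. Leave alone.
- rod: The push rod as a whole; origin at the centre of its foot.
There are look-alikes about, which are no part of the job. Leave any purple look-alike of the rod alone.

How it is judged:
By the outcome, as a careful person would: the job done as asked, in the order asked, and still so for the second after the job is handed in, with the robot touching nothing.
It also fails if it takes over 72 s, if anything falls off the work surface, if the arm or the gripper's body presses on something with over 40 N, if the wrist force passes 120 N, or if a joint passes its speed limit or range.

ROBOT

A 6-joint arm with a two-finger parallel gripper is mounted at the origin on the work surface. World frame = base frame: x ahead of the robot, y to its left, z up, the work surface at z = 0. Lengths are in m, angles in degrees, forces in N, time in s.
With the tool pointing down it reaches from about 0.35 to 0.95 m from the base axis. Payload 17.4 kg.
Tool frame: the origin (TCP) lies midway between the tips of the shut fingers; the grasp point (between the pads) lies 19 mm behind it; z points along the fingers, y is the line along which they close (so a half turn about z gives the same grasp; the last joint's range is limited). The gripper opens to 93 mm and grips with 3 to 60 N. Pads are 15 mm wide; open, the fingers measure 128 mm over their backs; the gripper's body (75 mm by 188 mm) begins 65 mm behind the grasp point.
Start: joints at [61.948, 6.646, 82.598, -0, 90.757, -2.166], TCP at [0.295, 0.607, 0.183] pointing down, gripper open.
Joint ranges: [-162.19, 162.19], [-47.58, 125.68], [4.15, 143.07], [-65.23, 245.23], [0.69, 171.88], [-170.13, 170.13]. Speed limits (degrees/s): [108.29, 108.29, 127.2, 180, 180, 180].

INTERFACE

Orientations are given as [roll, pitch, yaw] about the fixed x, y, z axes, in that order (R = Rz(yaw) Ry(pitch) Rx(roll)).
In Python, from rig import r gives the robot as it stands.
- The arm moves only by the shell command python3 -m crank 'ROWS'. ROWS is JSON, a list of rows, each an object of numbers: "x", "y", "z": the shift along the tool's x, y, z in units of 0.02 m (1.0 is 0.02 m); "twist": the turn about the tool's z in units of pi rad (1.0 is pi rad); "claw": the closure in counts, from 0 (fully open) to 255 (shut). In form: [{"x": .., "y": .., "z": .., "twist": .., "claw": ..}, ...]. A call has 1 to 12 rows; each row shifts and turns the commanded pose from where the row before left it, along the tool's axes as they then stand; what a row does not reach is not made up. A row lasts 1/10 s, in which the tool goes at most 50 mm and 8.59 degrees, less where a joint would pass 70% of its speed; a pose out of reach is approached as far as the arm can. A call with a number of a shift or a turn outside -1 to 1 is refused whole. A call with a gripper value outside its range is refused whole. The fingers move at their own pace and stop on an object; the grip force is fixed at half the most. Time passes only in rows, so rows that do not move let the fingers close. It gives the time, the measured TCP pose, the force, the opening and the grip force at its end, in the units of the state.
- r.observe(): the state, without advancing time (a new reading comes with each control period).
- r.grab_frame(name): name is "scene" or "top" or "wrist"; returns (picture, depth): 384x512x3 uint8, red, green, blue; 384x512 float32, m along the optical axis (not along the pixel's ray), 0 where there is no reading.
- r.get_calibration(name): a dict with "camera_matrix" (3x3 intrinsics, pixels), "rvec" (rotation vector, rad) and "tvec" (3), from world to camera coordinates, as OpenCV has them. Camera axes: x right, y down, z forward; pixel columns grow to the right and rows downward; lengths in m; the calibration is good to about 2 mm. A picture is of the moment at which its call begins: read the wrist's pose just before it. get_calibration takes no time and is no camera call; for the wrist camera it gives the pose at the moment of the call.
- r.finish_job(): hands the job in; it is judged then, once.
The state is a dict: "clock": time; "joint_pos": joint angles; "joint_velocities": joint speeds; "tau": joint torques, N m; "eef_pos": TCP position; "orientation": TCP orientation; "contact_force": force on the tool from outside, world axes, zero at the start; "wrist_torque": the same for the moment, N m; "opening": opening from 0.0 (shut) to 1.0 (fully open); "gripper_force": force on a finger pad.
Only numpy, scipy, OpenCV 4.12 (cv2) and the standard library are available. Lean on these libraries where they do the work, as an engineer would, in place of code of your own. Each camera call takes 0.05 s, during which the arm holds its last target. There are 200 camera calls.

## Working session

There is one attempt and no reset: what is moved stays moved. The work goes in short steps, Python scripts to look and compute and a shell command to move; the robot and the scene stay as the last step left them, time stands still between calls to the robot, and variables do not carry over. Pictures are saved under pics/ and viewed, at most 10 in all, crops included, and the job is handed in when it is done.

```bash
ls; mkdir -p pics; cat > h.py <<'E'
import numpy as np, cv2
from rig import r
def snap(n,f):
    im,d=r.grab_frame(n); c=r.get_calibration(n)
    cv2.imwrite(f'pics/{f}.png',im[:,:,::-1]); np.savez(f'pics/{f}.npz',im=im,d=d,K=c['camera_matrix'],R=cv2.Rodrigues(np.array(c['rvec'],float))[0],t=np.array(c['tvec'],float).ravel())
def load(f): return np.load(f'pics/{f}.npz')
def cloud(f):
    s=load(f);d=s['d'];K=s['K'];v,u=np.mgrid[:d.shape[0],:d.shape[1]]
    P=np.stack([(u-K[0,2])/K[0,0]*d,(v-K[1,2])/K[1,1]*d,d],-1)
    W=(P-s['t'])@s['R']; W[d==0]=np.nan
    return W,s['im']
def st():
    o=r.observe(); print({k:np.round(o[k],3) for k in ('clock','joint_pos','eef_pos','orientation','contact_force','opening','gripper_force')})
E
python3 - <<'E'
from h import *
snap('scene','s0');snap('top','t0');st()
a=cv2.imread('pics/s0.png');b=cv2.imread('pics/t0.png')
cv2.imwrite('pics/s0b.png',cv2.resize(a,(800,600)));cv2.imwrite('pics/t0b.png',cv2.resize(b,(800,600)))
E
```

```text
pics
{'clock': np.float64(0.1), 'joint_pos': array([ 6.1946e+01,  6.6720e+00,  8.2631e+01, -3.0000e-03,  9.0755e+01,
       -2.1650e+00]), 'eef_pos': array([0.295, 0.607, 0.182]), 'orientation': array([-1.79942e+02,  1.00000e-03,  1.54111e+02]), 'contact_force': array([ 0.135,  0.479, -0.711]), 'opening': np.float64(1.0), 'gripper_force': np.float64(0.0)}
```

View pics/s0b.png

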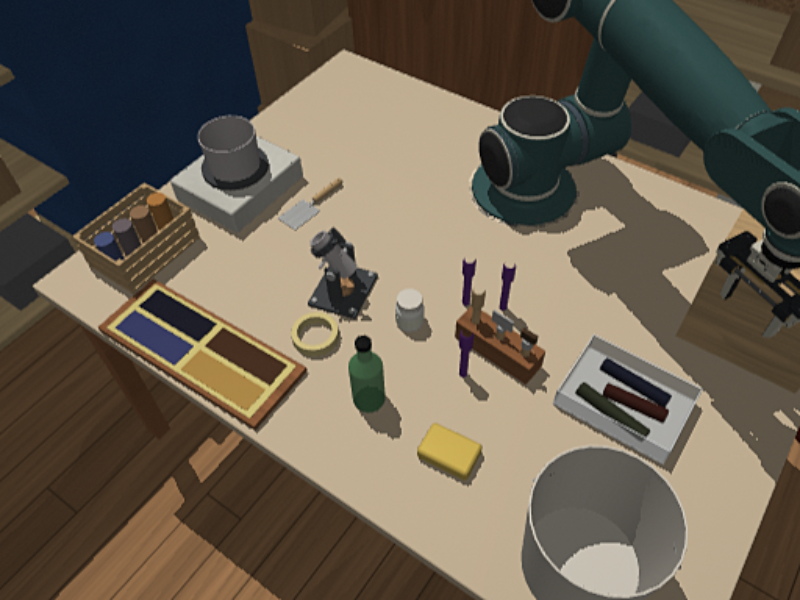

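View pics/t0b.png

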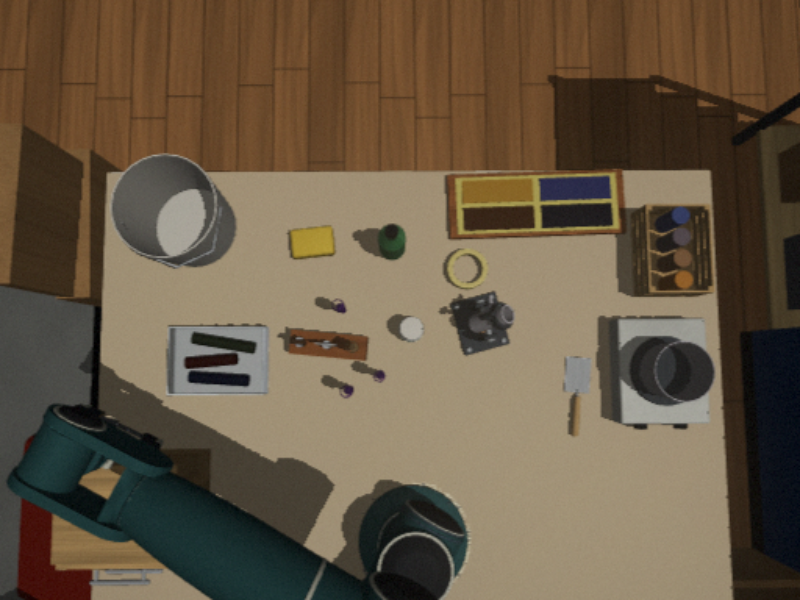

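Scene: the press is at (340,285), with the barrel leaning away to the upper left. The pale rod is in the rack at about (478,305). Three purple look-alikes stand on the table at (469,280), (507,285) and (465,352). The pale rod in the rack's hole fits the description. Next I measure from the cloud and take crops.

```bash
python3 - <<'E'
from h import *
W,im=cloud('t0'); Ws,ims=cloud('s0')
def show(W,n,u,v):
    p=W[int(v*.64),int(u*.64)]; print(n,np.round(p,3))
for n,u,v in [('rackL',295,345),('rackR',360,350),('jar',410,327),('bottle',392,232),('tape',467,252),('plateTL',455,302),('plateTR',495,294),('plateBL',464,350),('plateBR',506,344),('mouth',503,316),('table',550,450)]: show(W,n,u,v)
# rack & rod from merged cloud
A=np.concatenate([W.reshape(-1,3),Ws.reshape(-1,3)]);C=np.concatenate([im.reshape(-1,3),ims.reshape(-1,3)]).astype(int)
np.savez('pics/m.npz',A=A,C=C)
a=cv2.imread('pics/s0.png')[130:250,180:360]; b=cv2.imread('pics/t0.png')[175:265,175:340]
a=cv2.resize(a,(780,520),interpolation=cv2.INTER_CUBIC);cv2.imwrite('pics/c1.png',a)
cv2.imwrite('pics/c2.png',cv2.resize(b,(792,432),interpolation=cv2.INTER_CUBIC))
E
```

```text
rackL [0.489 0.283 0.109]
rackR [0.474 0.129 0.061]
jar [0.53  0.005 0.09 ]
bottle [0.74  0.048 0.207]
tape [ 0.726 -0.143  0.021]
plateTL [ 0.598 -0.114  0.01 ]
plateTR [ 0.617 -0.214  0.019]
plateBL [ 0.473 -0.132  0.011]
plateBR [ 0.489 -0.243  0.001]
mouth [ 0.548 -0.205  0.179]
table [ 0.218 -0.352  0.002]
```

View pics/c1.png

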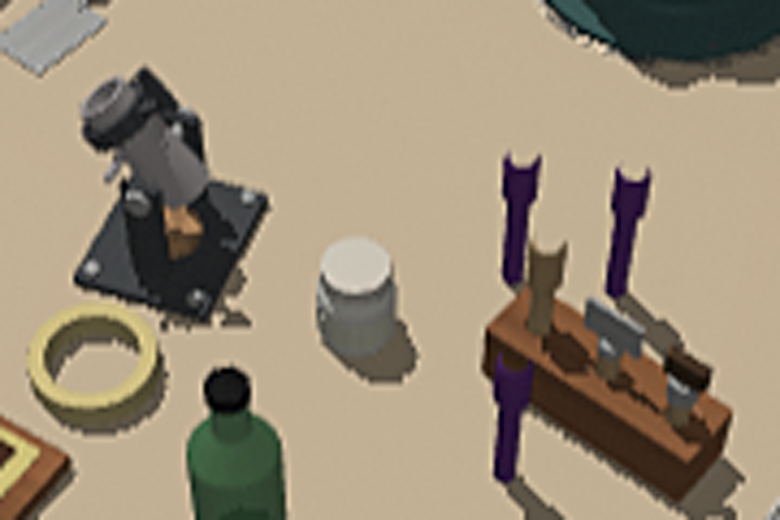

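View pics/c2.png

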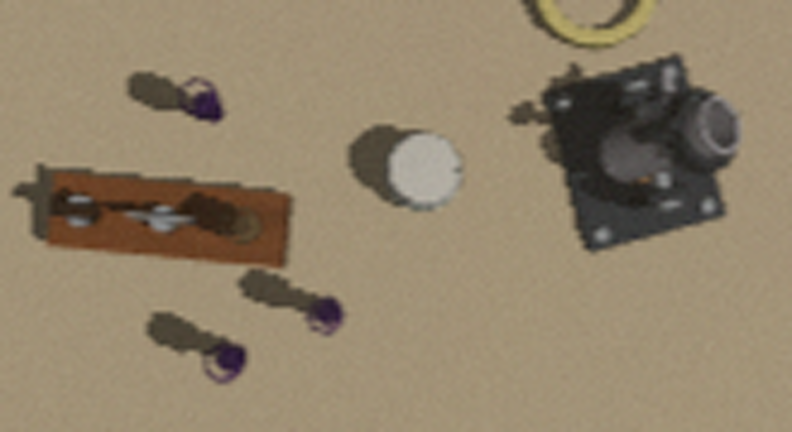

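The rod is the tan one at c1 (547,280), standing in the rack hole; the purple ones at (520,215), (628,230) and (510,415) stand on the table and are not it. Now I fit the press, barrel, handle and rod numerically.

```bash
python3 - <<'E'
from h import *
s=load('t0')
def ray(u,v,z):  # c2 crop px -> world at height z
    px=np.array([175+(u+.5)/4.8-.5,175+(v+.5)/4.8-.5,1]); d=s['R'].T@np.linalg.inv(s['K'])@px; c=-s['R'].T@s['t']
    return c+d*(z-c[2])/d[2]
def rays(u,v,z,f=load('s0')):
    px=np.array([180+(u+.5)/(780/180)-.5,130+(v+.5)/(520/120)-.5,1]); d=f['R'].T@np.linalg.inv(f['K'])@px; c=-f['R'].T@f['t']
    return c+d*(z-c[2])/d[2]
cs=np.array([ray(*p,.012) for p in [(545,95),(680,55),(725,212),(590,250)]]); c=cs.mean(0)
cs2=np.array([rays(*p,.012) for p in [(75,280),(205,320),(268,198)]])
print('corners',cs.round(3),c.round(3)); print('scene corners',cs2.round(3),'ctr',(cs2[0]+cs2[2])/2)
x=(cs[0]-cs[3]+cs[1]-cs[2]);print('yaw',np.degrees(np.arctan2(x[1],x[0])))
yw=np.arctan2(x[1],x[0]);X=np.array([np.cos(yw),np.sin(yw),0]);Y=np.array([-X[1],X[0],0])
for z in (.14,.15,.16): 
    p=ray(712,125,z)-c; q=rays(112,95,z)-c; print('mouth',z,p@X,p@Y,' scene',q@X,q@Y)
A=np.load('pics/m.npz')['A']; C=np.load('pics/m.npz')['C']
q=A-c; L=np.c_[q@X,q@Y,A[:,2]]
m=(abs(L[:,0])<.1)&(abs(L[:,1])<.14)&(L[:,2]>.125)
print('n',m.sum()); print(np.c_[(L[m]*1000).round(),C[m]].astype(int)[np.argsort(-L[m][:,2])][:130:2].tolist())
# rack
rk=np.array([ray(*p,.06) for p in [(48,170),(290,195),(285,265),(47,242)]]);rk2=np.array([rays(*p,.06) for p in [(487,330),(527,288),(732,412)]])
print('rack',rk.round(3),rk.mean(0),'scene',rk2.round(3))
print('rodtop',ray(247,222,.162),rays(547,252,.162))
m=(A[:,0]>.4)&(A[:,0]<.6)&(A[:,1]>.08)&(A[:,1]<.34)&(A[:,2]>.075)
pr=A[m];o=np.argsort(pr[:,1]);print(np.c_[(pr*1000).round(),C[m]].astype(int)[o][::3].tolist())
E
```

```text
corners [[ 0.592 -0.102  0.012]
 [ 0.625 -0.216  0.012]
 [ 0.493 -0.251  0.012]
 [ 0.462 -0.138  0.012]] [ 0.543 -0.177  0.012]
scene corners [[ 0.627 -0.212  0.012]
 [ 0.599 -0.098  0.012]
 [ 0.466 -0.133  0.012]] ctr [ 0.54636897 -0.17204124  0.012     ]
yaw 15.116666438143596
mouth 0.14 0.0016311705739808582 -0.044085789551342576  scene -0.02313927228901047 -0.049005502644132205
mouth 0.15 0.0013588081446899848 -0.042162324179373926  scene -0.014788447589029656 -0.044099434072439395
mouth 0.16 0.0010864457153989893 -0.04023885880740531  scene -0.006437622889048952 -0.03919336550074656
n 679
[[6, -2, 219, 55, 56, 54], [8, 5, 217, 41, 39, 35], [10, 0, 216, 46, 44, 42], [13, -1, 216, 40, 38, 35], [12, 7, 215, 41, 40, 35], [9, 8, 215, 37, 37, 30], [4, 5, 215, 46, 43, 39], [16, 4, 214, 27, 28, 30], [8, -3, 213, 63, 63, 65], [5, 3, 212, 94, 86, 77], [12, 6, 211, 29, 31, 33], [11, 8, 210, 31, 33, 35], [10, 10, 209, 40, 41, 35], [13, -5, 208, 95, 88, 78], [13, 9, 207, 40, 40, 36], [3, 12, 207, 46, 46, 44], [14, 13, 205, 31, 32, 35], [10, 8, 204, 31, 34, 36], [13, -2, 204, 50, 52, 54], [19
[... 7873 characters left out ...]
], [504, 276, 105, 131, 130, 131], [507, 277, 83, 80, 71, 55], [503, 277, 117, 24, 17, 11], [502, 278, 127, 47, 34, 24], [504, 279, 110, 93, 92, 88], [497, 279, 128, 66, 49, 34], [496, 280, 129, 53, 42, 31], [485, 280, 104, 114, 93, 82], [509, 281, 111, 129, 130, 128], [495, 281, 127, 60, 42, 29], [504, 282, 84, 81, 71, 56], [508, 283, 95, 73, 72, 69], [492, 283, 129, 49, 36, 26], [500, 284, 130, 68, 51, 37], [504, 285, 113, 26, 20, 14], [496, 285, 132, 76, 59, 44], [501, 286, 94, 82, 72, 65], [496, 286, 133, 50, 38, 26], [499, 287, 126, 61, 44, 30], [508, 289, 127, 24, 17, 10], [501, 289, 119, 16, 11, 6], [498, 290, 127, 41, 31, 23], [492, 291, 128, 61, 50, 40], [500, 292, 120, 52, 46, 36]]
```

```bash
python3 -m crank '[{"x":0,"y":0,"z":-1,"twist":0.045,"claw":255},{"x":0,"y":0,"z":-1,"twist":0.045,"claw":255},{"x":0,"y":0,"z":-1,"twist":0.045,"claw":255},{"x":0,"y":0,"z":-1,"twist":0.045,"claw":255},{"x":0,"y":0,"z":-1,"twist":0.045,"claw":255},{"x":0,"y":0,"z":-1,"twist":0.046,"claw":255}]'
python3 -m crank '[{"x":-1,"y":0.05,"z":0,"twist":0,"claw":255},{"x":-1,"y":0.05,"z":0,"twist":0,"claw":255},{"x":-1,"y":0.05,"z":0,"twist":0,"claw":255},{"x":-1,"y":0.05,"z":0,"twist":0,"claw":255},{"x":-1,"y":0.05,"z":0,"twist":0,"claw":255},{"x":-1,"y":0.05,"z":0,"twist":0,"claw":255},{"x":-1,"y":0.05,"z":0,"twist":0,"claw":255},{"x":-1,"y":0.05,"z":0,"twist":0,"claw":255},{"x":-1,"y":0.05,"z":0,"twist":0,"claw":255},{"x":-1,"y":0.05,"z":0,"twist":0,"claw":255},{"x":-1,"y":0.05,"z":0,"twist":0,"claw":255},{"x":-1,"y":0.05,"z":0,"twist":0,"claw":255}]'
```

```text
clock: 0.7
eef_pos: [0.2946, 0.6071, 0.3033]
orientation: [-180.0, 0.0, 105.0]
contact_force: [-0.2, -0.2, -0.0]
opening: 0.532
gripper_force: 0.0
clock: 1.9
eef_pos: [0.3701, 0.3774, 0.303]
orientation: [180.0, -0.0, 105.3]
contact_force: [-0.8, -0.2, 0.4]
opening: 0.007
gripper_force: 0.0
```

```bash
python3 -m crank '[{"x":-1,"y":0.04,"z":0,"twist":0,"claw":255},{"x":-1,"y":0.04,"z":0,"twist":0,"claw":255},{"x":-1,"y":0.04,"z":0,"twist":0,"claw":255},{"x":-1,"y":0.04,"z":0,"twist":0,"claw":255},{"x":-1,"y":0.04,"z":0,"twist":0,"claw":255},{"x":-1,"y":0.04,"z":0,"twist":0,"claw":255},{"x":-1,"y":0.04,"z":0,"twist":0,"claw":255},{"x":-1,"y":0.04,"z":0,"twist":0,"claw":255},{"x":-1,"y":0.04,"z":0,"twist":0,"claw":255},{"x":-1,"y":0.04,"z":0,"twist":0,"claw":255},{"x":-1,"y":0.04,"z":0,"twist":0,"claw":255},{"x":-1,"y":0.04,"z":0,"twist":0,"claw":255}]'
python3 -m crank '[{"x":-1,"y":0.04,"z":0,"twist":0,"claw":255},{"x":-1,"y":0.04,"z":0,"twist":0,"claw":255},{"x":-1,"y":0.04,"z":0,"twist":0,"claw":255},{"x":-1,"y":0.04,"z":0,"twist":0,"claw":255},{"x":-1,"y":0.04,"z":0,"twist":0,"claw":255},{"x":-1,"y":0.04,"z":0,"twist":0,"claw":255},{"x":-1,"y":0.04,"z":0,"twist":0,"claw":255},{"x":-1,"y":0.04,"z":0,"twist":0,"claw":255},{"x":-1,"y":0.04,"z":0,"twist":0,"claw":255},{"x":-1,"y":0.04,"z":0,"twist":0,"claw":255},{"x":-1,"y":0.04,"z":0,"twist":0,"claw":255},{"x":-1,"y":0.04,"z":0,"twist":0,"claw":255}]'
python3 -m crank '[{"x":-1,"y":0.04,"z":0,"twist":0,"claw":255},{"x":-1,"y":0.04,"z":0,"twist":0,"claw":255},{"x":-1,"y":0.04,"z":0,"twist":0,"claw":255},{"x":-1,"y":0.04,"z":0,"twist":0,"claw":255},{"x":-1,"y":0.04,"z":0,"twist":0,"claw":255},{"x":-1,"y":0.04,"z":0,"twist":0,"claw":255},{"x":-1,"y":0.04,"z":0,"twist":0,"claw":255},{"x":-1,"y":0.04,"z":0,"twist":0,"claw":255},{"x":-1,"y":0.04,"z":0,"twist":0,"claw":255},{"x":-1,"y":0.04,"z":0,"twist":0,"claw":255},{"x":0,"y":0,"z":0,"twist":0,"claw":255}]'
python3 - <<'E'
from h import *
snap('wrist','w1'); a=cv2.imread('pics/w1.png'); cv2.imwrite('pics/w1b.png',cv2.resize(a,(800,600)))
E
```

```text
clock: 3.1
eef_pos: [0.4424, 0.1485, 0.303]
orientation: [180.0, -0.0, 105.3]
contact_force: [0.3, 0.1, 0.4]
opening: 0.005
gripper_force: 0.0
clock: 4.3
eef_pos: [0.5148, -0.0803, 0.303]
orientation: [180.0, 0.0, 105.3]
contact_force: [0.0, -0.2, 0.0]
opening: 0.004
gripper_force: 0.0
clock: 5.4
eef_pos: [0.5763, -0.272, 0.3021]
orientation: [-179.9, -0.0, 105.3]
contact_force: [-0.2, -0.0, -0.1]
opening: 0.004
gripper_force: 0.0
```

View pics/w1b.png

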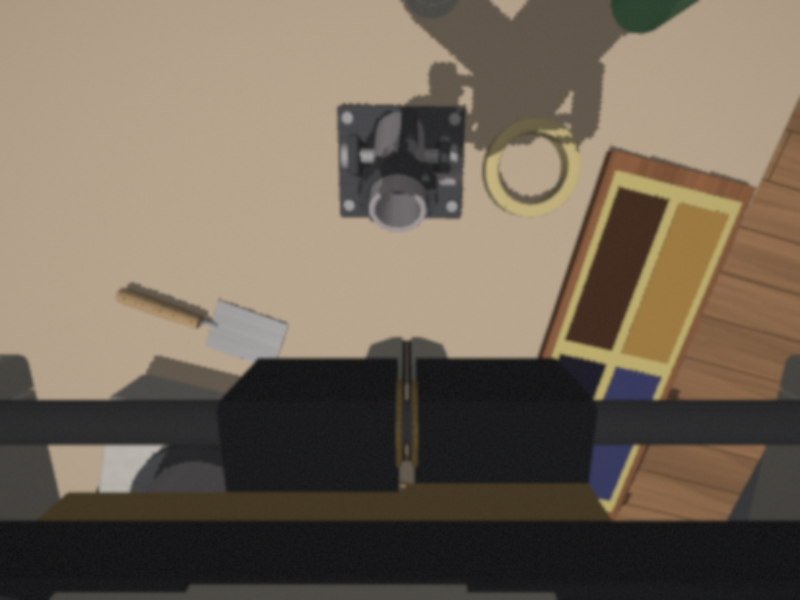

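The wrist view shows the press squared to the tool: plate corners at (338,105), (466,105), (463,217), (340,217), and the mouth at about (398,205), nearest me. I refine from these pixels.

```bash
cat >> h.py <<'E'
def ray(f,u,v,z):
    s=load(f); px=np.array([u*.64,v*.64,1]); d=s['R'].T@np.linalg.inv(s['K'])@px; c=-s['R'].T@s['t']
    return c+d*(z-c[2])/d[2]
E
python3 - <<'E'
from h import *
P=np.array([ray('w1',u,v,.012) for u,v in [(338,105),(466,105),(463,217),(340,217)]]);c=P.mean(0);print(P.round(3),c.round(4))
x=P[1]-P[0]+P[2]-P[3];yw=np.arctan2(x[1],x[0]);print(np.degrees(yw))
X=np.array([np.cos(yw),np.sin(yw),0]);Y=np.array([-X[1],X[0],0])
for z in (.16,.17): p=ray('w1',398,203,z)-c;print('mouth',p@X,p@Y)
e=np.r_[r.observe()['eef_pos']]-c;print('tcp local',e@X,e@Y)
E
```

```text
[[ 0.463 -0.137  0.012]
 [ 0.596 -0.101  0.012]
 [ 0.628 -0.216  0.012]
 [ 0.492 -0.253  0.012]] [ 0.5449 -0.1768  0.012 ]
15.23600479116252
mouth -0.0015137065522300456 -0.040752977468481985
mouth -0.0013207012023121005 -0.04054565150170666
tcp local 0.0053730645650281236 -0.09893060383188798
```

```bash
python3 -m crank '[{"x":0,"y":-0.27,"z":1,"twist":0,"claw":255},{"x":0,"y":0,"z":1,"twist":0,"claw":255},{"x":0,"y":0,"z":1,"twist":0,"claw":255},{"x":0,"y":0,"z":1,"twist":0,"claw":255},{"x":0,"y":0,"z":1,"twist":0,"claw":255},{"x":0,"y":0,"z":1,"twist":0,"claw":255},{"x":0,"y":0,"z":1,"twist":0,"claw":255},{"x":0,"y":0,"z":1,"twist":0,"claw":255},{"x":0.4,"y":0,"z":0.4,"twist":0,"claw":255},{"x":0.4,"y":0,"z":0,"twist":0,"claw":255},{"x":0.3,"y":0,"z":0,"twist":0,"claw":255},{"x":0.2,"y":0,"z":0,"twist":0,"claw":255}]'
python3 -m crank '[{"x":0.15,"y":0,"z":0,"twist":0,"claw":255},{"x":0.15,"y":0,"z":-0.1,"twist":0,"claw":255},{"x":0.15,"y":0,"z":-0.15,"twist":0,"claw":255},{"x":0.15,"y":0,"z":-0.15,"twist":0,"claw":255}]'
```

```text
clock: 6.65
eef_pos: [0.564, -0.2453, 0.1364]
orientation: [179.9, 0.1, 105.4]
contact_force: [0.6, -0.5, -0.9]
opening: 0.008
gripper_force: 0.0
clock: 7.05
eef_pos: [0.5605, -0.2343, 0.1434]
orientation: [180.0, 0.0, 105.3]
contact_force: [0.5, -0.6, 0.4]
opening: 0.004
gripper_force: 0.0
```

```bash
python3 -m crank '[{"x":0.15,"y":0,"z":0,"twist":0,"claw":255},{"x":0.15,"y":0,"z":0,"twist":0,"claw":255}]'
python3 -m crank '[{"x":0.15,"y":0,"z":-0.15,"twist":0,"claw":255},{"x":0.15,"y":0,"z":-0.15,"twist":0,"claw":255}]'
python3 - <<'E'
from h import *
snap('scene','s1'); a=cv2.imread('pics/s1.png'); cv2.imwrite('pics/s1b.png',cv2.resize(a[100:250,150:350],(800,600),interpolation=cv2.INTER_CUBIC))
E
```

```text
clock: 7.25
eef_pos: [0.5589, -0.2284, 0.1431]
orientation: [180.0, 0.0, 105.3]
contact_force: [-0.3, 0.1, -0.1]
opening: 0.013
gripper_force: 0.0
clock: 7.45
eef_pos: [0.5572, -0.2226, 0.1491]
orientation: [-180.0, -0.0, 105.3]
contact_force: [0.5, 0.5, -0.8]
opening: 0.005
gripper_force: 0.0
```

View pics/s1b.png

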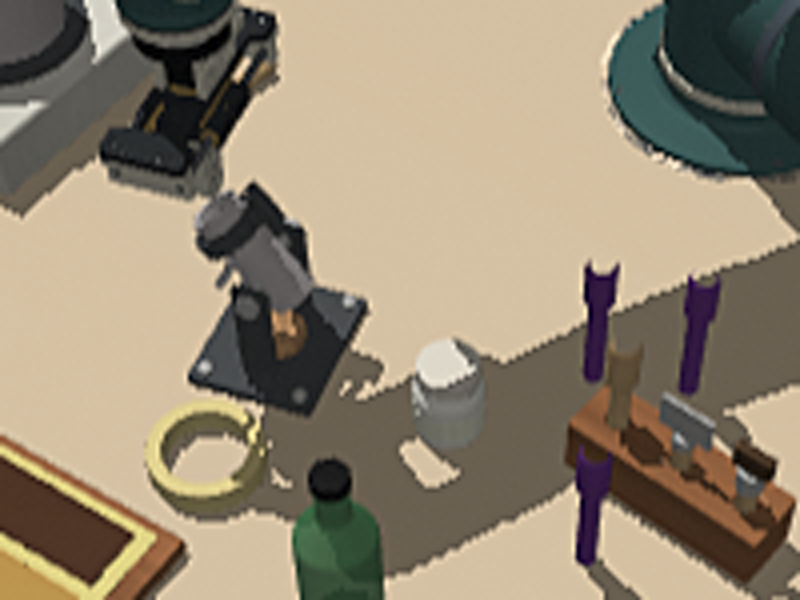

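```bash
python3 - <<'E'
from h import *
o=r.observe();print(o['eef_pos'],o['joint_pos'],o['opening'],o['clock'])
s=load('s1')
def pj(p): 
    q=s['K']@(s['R']@np.array(p)+s['t']); return ((q[:2]/q[2]-[150,100])*4).round()
print(pj(o['eef_pos']),pj(np.array(o['eef_pos'])+[0,0,.084]),'base',pj([.545,-.177,.012]),'corner',pj([.628,-.216,.012]))
W,im=cloud('s1')
for u,v in [(220,215),(225,235),(160,180),(190,150),(140,160)]: print((u,v),W[int(100+v/4),int(150+u/4)].round(3))
E
```

```text
[ 0.55738324 -0.22235685  0.14978322] [-2.41882057e+01 -2.07443895e+00  9.46468781e+01  7.57704698e-03
  8.73981344e+01 -3.95279487e+01] 0.006459099202054994 7.5
[210. 219.] [199. 148.] base [275. 335.] corner [183. 375.]
(220, 215) [ 0.564 -0.203  0.175]
(225, 235) [ 0.572 -0.194  0.164]
(160, 180) [ 0.641 -0.182  0.291]
(190, 150) [ 0.617 -0.171  0.311]
(140, 160) [ 0.646 -0.195  0.309]
```

```bash
python3 - <<'E'
from h import *
snap('wrist','w2')
yw=np.radians(15.1);X=np.array([np.cos(yw),np.sin(yw),0]);Y=np.array([-X[1],X[0],0]);c=np.array([.545,-.177,0])
for f in ('s0','s1'):
    W,im=cloud(f);q=W-c;L=np.stack([q@X,q@Y,W[...,2]],-1)
    m=(abs(L[...,0])<.03)&(L[...,1]>-.12)&(L[...,1]<.1)&(L[...,2]>.12)&(L[...,2]<.225)
    p=L[m]*1000; v,u=np.where(m)
    print(f,m.sum(),'ymin/zmax by u,v:',u.min(),u.max(),v.min(),v.max())
    b=p[:,1]<-10
    print(np.percentile(p[:,1],[1,5,20,50]).round(),np.percentile(p[:,2],[50,80,95,99]).round(), 'y<-10 z',np.percentile(p[b,2],[5,50,95]).round())
a=cv2.imread('pics/w2.png');
s=[cv2.resize(cv2.imread(f'pics/{n}.png')[130:190,185:245],(380,380),interpolation=cv2.INTER_CUBIC) for n in ('s0','s1')]
w=cv2.resize(a,(507,380))[:, :]
cv2.imwrite('pics/cmp.png',cv2.resize(np.hstack(s+[w]),(800,240)))
E
```

```text
s0 367 ymin/zmax by u,v: 198 221 146 168
[-58. -53. -34. -11.] [156. 172. 204. 214.] y<-10 z [131. 158. 172.]
s1 416 ymin/zmax by u,v: 198 221 139 169
[-59. -53. -39. -16.] [161. 192. 214. 221.] y<-10 z [135. 164. 217.]
```

View pics/cmp.png

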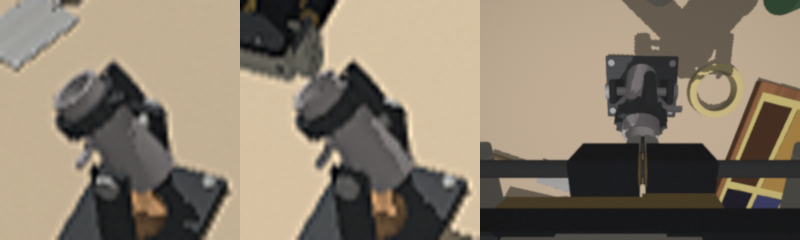

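The finger is just reaching the rim (middle panel, about (320,80)), and the barrel has barely moved. I keep pushing in small steps and watch the force.

```bash
for i in 1 2; do :; done
python3 -m crank '[{"x":0.15,"y":0,"z":-0.08,"twist":0,"claw":255},{"x":0.15,"y":0,"z":-0.08,"twist":0,"claw":255}]'
python3 -m crank '[{"x":0.15,"y":0,"z":-0.08,"twist":0,"claw":255},{"x":0.15,"y":0,"z":-0.08,"twist":0,"claw":255}]'
python3 - <<'E'
from h import *
snap('top','t1');snap('scene','s2')
a=cv2.resize(cv2.imread('pics/s2.png')[120:190,175:245],(400,400),interpolation=cv2.INTER_CUBIC)
b=cv2.resize(cv2.imread('pics/t1.png')[170:240,270:340],(400,400),interpolation=cv2.INTER_CUBIC)
cv2.imwrite('pics/cmp2.png',np.hstack([a,b]))
E
```

```text
clock: 7.75
eef_pos: [0.5557, -0.2169, 0.1522]
orientation: [-180.0, -0.0, 105.3]
contact_force: [-0.4, 0.1, -0.1]
opening: 0.003
gripper_force: 0.0
clock: 7.95
eef_pos: [0.5541, -0.211, 0.1555]
orientation: [-180.0, 0.0, 105.3]
contact_force: [0.6, -0.1, 1.0]
opening: 0.004
gripper_force: 0.0
```

View pics/cmp2.png

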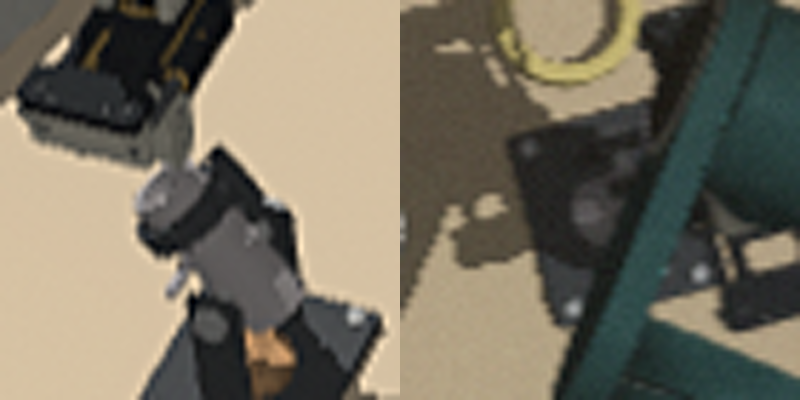

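```bash
python3 - <<'E'
from h import *
yw=np.radians(15.1);X=np.array([np.cos(yw),np.sin(yw),0]);Y=np.array([-X[1],X[0],0]);c=np.array([.545,-.177,0])
def loc(p): q=np.array(p)-c; return (np.array([q@X,q@Y,p[2]])*1000).round()
s=load('s2');e=np.array(r.observe()['eef_pos'])
def pj(p):
    q=s['K']@(s['R']@p+s['t']); return ((q[:2]/q[2]-[175,120])*400/70).round()
for dz in (0,.02,.04,.084): print('tcp',dz,pj(e+[0,0,dz]))
print('tcp loc',loc(e),'up mouth proj',pj(np.array([*c[:2],.18])),'lean mouth',pj(np.r_[c[:2],0]-.041*Y+[0,0,.168]))
W,im=cloud('s2')
for u,v in [(150,200),(165,185),(195,190),(160,235),(220,170),(280,230),(250,260),(178,150),(180,130)]: print((u,v),loc(W[int(120+v*70/400),int(175+u*70/400)]))
W,im=cloud('t1')
for u,v in [(190,215),(180,205),(200,225),(215,165)]: print('top',(u,v),loc(W[int(170+v*70/400),int(270+u*70/400)]))
E
```

```text
tcp 0 [175. 196.]
tcp 0.02 [171. 173.]
tcp 0.04 [167. 149.]
tcp 0.084 [159.  95.]
tcp loc [  0. -35. 156.] up mouth proj [225. 182.] lean mouth [164. 180.]
(150, 200) [  3. -52. 150.]
(165, 185) [-13. -52. 149.]
(195, 190) [  0. -21. 168.]
(160, 235) [ 28. -33. 152.]
(220, 170) [ 13.   3. 208.]
(280, 230) [-34.  15. 110.]
(250, 260) [  9.  12. 128.]
(178, 150) [  9. -23. 209.]
(180, 130) [  5. -24. 223.]
top (190, 215) [ -2.  29. 104.]
top (180, 205) [ 7. 33. 99.]
top (200, 225) [-12.  25. 111.]
top (215, 165) [ 26.   6. 110.]
```

```bash
python3 - <<'E'
from h import *
snap('wrist','w3'); a=cv2.imread('pics/w3.png')[40:260,150:390]; b=cv2.imread('pics/s2.png')[135:175,185:235]
cv2.imwrite('pics/w3b.png',np.hstack([cv2.resize(a,(400,366),interpolation=cv2.INTER_CUBIC),cv2.resize(b,(400,366),interpolation=cv2.INTER_CUBIC)]))
E
```

```text
(no output)
```

View pics/w3b.png

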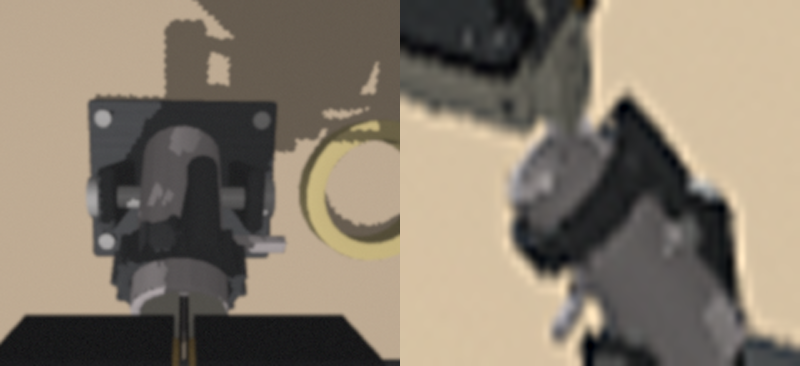

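```bash
python3 - <<'E'
from h import *
yw=np.radians(15.1);X=np.array([np.cos(yw),np.sin(yw),0]);Y=np.array([-X[1],X[0],0]);c=np.array([.545,-.177,0])
for f in('s0','s2'):
    W,_=cloud(f)
    for v in range(144,164,2): print(f,v,[tuple(np.nan_to_num(np.array([(W[v,u]-c)@X,(W[v,u]-c)@Y,W[v,u,2]])*1000).round().astype(int)) for u in range(199,213,2)])
W,_=cloud('w3')
for v in range(190,232,5): print('w3',v,[tuple(np.nan_to_num(np.array([(W[v,u]-c)@X,(W[v,u]-c)@Y,W[v,u,2]])*1000).round().astype(int)) for u in range(230,292,10)])
E
```

```text
s0 144 [(np.int64(-177), np.int64(-162), np.int64(-7)), (np.int64(-180), np.int64(-155), np.int64(-7)), (np.int64(-179), np.int64(-145), np.int64(-3)), (np.int64(-177), np.int64(-135), np.int64(2)), (np.int64(-175), np.int64(-125), np.int64(7)), (np.int64(-185), np.int64(-121), np.int64(-1)), (np.int64(-187), np.int64(-114), np.int64(0))]
s0 146 [(np.int64(-164), np.int64(-155), np.int64(-3)), (np.int64(-162), np.int64(-145), np.int64(2)), (np.int64(-164), np.int64(-137), np.int64(3)), (np.int64(-174), np.int64(-134), np.int64(-6)), (np.int64(-168), np.int64(-122), np.int64(4)), (np.int64(-172), np.int64(-116), np.int64(2)), (np.int64(-179), np.int64(-111), np.int64(-3))]
s0 148 [(np.int64(-148), np.int64(-147), np.int64(4)), (np.int64(-154), np.int64(-142), np.int64(0)), (np.int64(-157), np.int64(-135), np.int64(-1)), (np.int64(-20), np.int64(-45), np.int64(164)), (np.int64(-18), np.int64(-36), np.int64(169)), (np.int64(-166), np.int64(-114), np.int64(-3)), (np.int64(11), np.int64(-5), np.int64(208))]
s0 150 [(np.int64(-139), np.int64(-144), np.int64(2)), (np.int64(-146), np.int64(-
[... 7787 characters left out ...]
2)), (np.int64(24), np.int64(-46), np.int64(149))]
w3 225 [(np.int64(-23), np.int64(-44), np.int64(167)), (np.int64(-12), np.int64(-28), np.int64(209)), (np.int64(-6), np.int64(-28), np.int64(209)), (np.int64(0), np.int64(-29), np.int64(204)), (np.int64(6), np.int64(-28), np.int64(208)), (np.int64(11), np.int64(-28), np.int64(208)), (np.int64(42), np.int64(-108), np.int64(1))]
w3 230 [(np.int64(-10), np.int64(-1), np.int64(282)), (np.int64(-7), np.int64(-1), np.int64(282)), (np.int64(-3), np.int64(-1), np.int64(282)), (np.int64(0), np.int64(-29), np.int64(213)), (np.int64(3), np.int64(-1), np.int64(282)), (np.int64(6), np.int64(-1), np.int64(282)), (np.int64(9), np.int64(-1), np.int64(282))]
```

```bash
python3 - <<'E'
from h import *
s=load('w3');cam=-s['R'].T@s['t'];e=np.array(r.observe()['eef_pos']);print('cam-eef',cam-e,'zaxis',s['R'][2])
q=s['K']@(s['R']@e+s['t']);print('tcp px in wrist',q[:2]/q[2],'depth',q[2])
for f,ez in(('w1',.3021),('w3',.1555)):
    W,im=cloud(f);d=load(f)['d']
    for u in (245,255,266): print(f,u,[(v,round(float(d[v,u]),3),round(float(W[v,u,2]-ez),3)) for v in range(206,300,8)])
# predicted finger tip in scene
W,im=cloud('s2');L=W[110:155,195:212]
E
```

```text
cam-eef [-0.01772668  0.06305428  0.20221995] zaxis [ 0.06437578 -0.23323364 -0.9702875 ]
tcp px in wrist [260.35923632 209.61896831] depth 0.21205903716019273
w1 245 [(206, 0.526, -0.301), (214, 0.532, -0.303), (222, 0.162, 0.05), (230, 0.081, 0.127), (238, 0.076, 0.132), (246, 0.0, nan), (254, 0.067, 0.142), (262, 0.065, 0.144), (270, 0.065, 0.144), (278, 0.065, 0.144), (286, 0.065, 0.145), (294, 0.065, 0.145)]
w1 255 [(206, 0.527, -0.302), (214, 0.532, -0.302), (222, 0.165, 0.047), (230, 0.151, 0.061), (238, 0.14, 0.072), (246, 0.073, 0.135), (254, 0.07, 0.138), (262, 0.069, 0.14), (270, 0.068, 0.141), (278, 0.068, 0.141), (286, 0.068, 0.142), (294, 0.07, 0.141)]
w1 266 [(206, 0.525, -0.3), (214, 0.53, -0.301), (222, 0.163, 0.048), (230, 0.081, 0.127), (238, 0.076, 0.132), (246, 0.071, 0.137), (254, 0.071, 0.137), (262, 0.069, 0.14), (270, 0.069, 0.14), (278, 0.068, 0.142), (286, 0.067, 0.143), (294, 0.07, 0.141)]
w3 245 [(206, 0.195, 0.016), (214, 0.191, 0.02), (222, 0.164, 0.048), (230, 0.081, 0.127), (238, 0.075, 0.133), (246, 0.07, 0.138), (254, 0.067, 0.141), (262, 0.063, 0.145), (270, 0.064, 0.145), (278, 0.064, 0.145), (286, 0.065, 0.145), (294, 0.066, 0.144)]
w3 255 [(206, 0.192, 0.019), (214, 0.191, 0.021), (222, 0.164, 0.048), (230, 0.151, 0.061), (238, 0.141, 0.072), (246, 0.074, 0.134), (254, 0.071, 0.137), (262, 0.07, 0.139), (270, 0.068, 0.141), (278, 0.068, 0.142), (286, 0.069, 0.141), (294, 0.07, 0.141)]
w3 266 [(206, 0.193, 0.017), (214, 0.19, 0.022), (222, 0.164, 0.047), (230, 0.081, 0.127), (238, 0.076, 0.132), (246, 0.072, 0.136), (254, 0.071, 0.138), (262, 0.069, 0.139), (270, 0.069, 0.14), (278, 0.068, 0.142), (286, 0.069, 0.142), (294, 0.069, 0.141)]
```

```bash
python3 - <<'E'
from h import *
W,im=cloud('w1');d=load('w1')['d'];e=np.array([.5763,-.272,.3021])
yw=np.radians(15.1);X=np.array([np.cos(yw),np.sin(yw),0]);Y=np.array([-X[1],X[0],0])
for u in (236,240,245,250,255,266,272,278,284): 
    print(u,[(v,*(np.array([(W[v,u]-e)@X,(W[v,u]-e)@Y,W[v,u,2]-e[2]])*1000).round()) for v in range(213,225) if d[v,u]<.3 and d[v,u]>0][:3])
E
```

```text
236 [(222, np.float64(-15.0), np.float64(8.0), np.float64(46.0)), (223, np.float64(-15.0), np.float64(9.0), np.float64(50.0)), (224, np.float64(-15.0), np.float64(9.0), np.float64(51.0))]
240 [(220, np.float64(-13.0), np.float64(9.0), np.float64(45.0)), (221, np.float64(-13.0), np.float64(9.0), np.float64(46.0)), (222, np.float64(-12.0), np.float64(9.0), np.float64(48.0))]
245 [(218, np.float64(-10.0), np.float64(9.0), np.float64(41.0)), (219, np.float64(-10.0), np.float64(9.0), np.float64(42.0)), (220, np.float64(-9.0), np.float64(9.0), np.float64(46.0))]
250 [(216, np.float64(-7.0), np.float64(9.0), np.float64(37.0)), (217, np.float64(-7.0), np.float64(9.0), np.float64(39.0)), (218, np.float64(-7.0), np.float64(9.0), np.float64(42.0))]
255 [(216, np.float64(-3.0), np.float64(9.0), np.float64(37.0)), (217, np.float64(-3.0), np.float64(9.0), np.float64(39.0)), (218, np.float64(-3.0), np.float64(9.0), np.float64(42.0))]
266 [(216, np.float64(4.0), np.float64(9.0), np.float64(38.0)), (217, np.float64(4.0), np.float64(9.0), np.float64(39.0)), (218, np.float64(4.0), np.float64(9.0), np.float64(42.0))]
272 [(217, np.float64(7.0), np.float64(9.0), np.float64(39.0)), (218, np.float64(7.0), np.float64(9.0), np.float64(42.0)), (219, np.float64(7.0), np.float64(9.0), np.float64(42.0))]
278 [(219, np.float64(11.0), np.float64(9.0), np.float64(43.0)), (220, np.float64(11.0), np.float64(9.0), np.float64(46.0)), (221, np.float64(11.0), np.float64(9.0), np.float64(47.0))]
284 [(224, np.float64(14.0), np.float64(8.0), np.float64(50.0))]
```

The cameras and the lack of contact agree: the real fingertips lie about 37 mm above the reported TCP, so the fingers passed over the rim. I'll use that offset from here on. Next I back off, descend properly and push.

```bash
python3 -m crank '[{"x":-0.8,"y":0,"z":0,"twist":0,"claw":255},{"x":-0.8,"y":0,"z":0,"twist":0,"claw":255},{"x":-0.8,"y":0,"z":0,"twist":0,"claw":255},{"x":-0.8,"y":0,"z":0,"twist":0,"claw":255},{"x":0,"y":0,"z":1,"twist":0,"claw":255},{"x":0,"y":0,"z":1,"twist":0,"claw":255},{"x":0,"y":0,"z":0.9,"twist":0,"claw":255},{"x":0.5,"y":0,"z":0,"twist":0,"claw":255},{"x":0.5,"y":0,"z":0,"twist":0,"claw":255},{"x":0.3,"y":0,"z":0,"twist":0,"claw":255},{"x":0.15,"y":0,"z":0,"twist":0,"claw":255}]'
python3 -m crank '[{"x":0.1,"y":0,"z":0,"twist":0,"claw":255},{"x":0.1,"y":0,"z":-0.1,"twist":0,"claw":255}]'
python3 -m crank '[{"x":0.1,"y":0,"z":-0.12,"twist":0,"claw":255},{"x":0.1,"y":0,"z":-0.12,"twist":0,"claw":255}]'
```

```text
clock: 9.2
eef_pos: [0.5641, -0.2458, 0.0993]
orientation: [179.9, 0.3, 105.4]
contact_force: [1.5, -17.9, 6.2]
opening: 0.004
gripper_force: 12.5
clock: 9.4
eef_pos: [0.5635, -0.2436, 0.1024]
orientation: [179.8, 0.4, 105.3]
contact_force: [2.1, -19.9, 7.5]
opening: 0.005
gripper_force: 13.4
clock: 9.6
eef_pos: [0.5625, -0.2396, 0.1073]
orientation: [179.8, 0.4, 105.3]
contact_force: [2.0, -18.0, 6.4]
opening: 0.006
gripper_force: 12.0
```

```bash
python3 -m crank '[{"x":0.1,"y":0,"z":-0.12,"twist":0,"claw":255},{"x":0.1,"y":0,"z":-0.12,"twist":0,"claw":255},{"x":0.1,"y":0,"z":-0.11,"twist":0,"claw":255},{"x":0.12,"y":0,"z":-0.11,"twist":0,"claw":255}]'
python3 -m crank '[{"x":0.12,"y":0,"z":-0.11,"twist":0,"claw":255},{"x":0.12,"y":0,"z":-0.11,"twist":0,"claw":255},{"x":0.12,"y":0,"z":-0.1,"twist":0,"claw":255},{"x":0.13,"y":0,"z":-0.09,"twist":0,"claw":255}]'
```

```text
clock: 10.0
eef_pos: [0.5603, -0.2312, 0.1164]
orientation: [179.8, 0.4, 105.3]
contact_force: [2.4, -15.3, 6.5]
opening: 0.008
gripper_force: 8.2
clock: 10.4
eef_pos: [0.5576, -0.2209, 0.1243]
orientation: [179.8, 0.3, 105.3]
contact_force: [3.9, -10.4, 5.1]
opening: 0.006
gripper_force: 4.9
```

```bash
python3 -m crank '[{"x":0.12,"y":0,"z":0,"twist":0,"claw":255},{"x":0.12,"y":0,"z":-0.03,"twist":0,"claw":255}]'
python3 -m crank '[{"x":0.1,"y":0,"z":0,"twist":0,"claw":255},{"x":0.1,"y":0,"z":0,"twist":0,"claw":255}]'
```

```text
clock: 10.6
eef_pos: [0.5569, -0.2173, 0.1262]
orientation: [179.7, 0.5, 105.3]
contact_force: [2.2, -17.3, 17.4]
opening: 0.004
gripper_force: 9.8
clock: 10.8
eef_pos: [0.5567, -0.2143, 0.1278]
orientation: [179.6, 0.6, 105.3]
contact_force: [4.6, -21.3, 27.8]
opening: 0.006
gripper_force: 14.6
```

```bash
python3 -m crank '[{"x":0.0,"y":0,"z":-0.1,"twist":0,"claw":255},{"x":0.05,"y":0,"z":-0.1,"twist":0,"claw":255}]'
python3 - <<'E'
from h import *
snap('scene','s3');yw=np.radians(15.1);X=np.array([np.cos(yw),np.sin(yw),0]);Y=np.array([-X[1],X[0],0]);c=np.array([.545,-.177,0])
e=np.array(r.observe()['eef_pos']);print('eef loc',(e-c)@X,(e-c)@Y)
cv2.imwrite('pics/s3b.png',cv2.resize(cv2.imread('pics/s3.png')[120:200,180:260],(400,400),interpolation=cv2.INTER_CUBIC))
W,im=cloud('s3');L=np.stack([(W-c)@X,(W-c)@Y,W[...,2]],-1)*1000
for v in range(142,160,2): print(v,L[v,200:226:3].round().astype(int).tolist())
E
```

```text
clock: 11.0
eef_pos: [0.5554, -0.2112, 0.1293]
orientation: [179.8, 0.3, 105.3]
contact_force: [4.3, -5.1, 0.9]
opening: 0.006
gripper_force: 3.4
eef loc 0.0010668594390957852 -0.03546577264125429
142 [[72, -6, 293], [24, -24, 241], [39, -4, 262], [30, 2, 256], [-193, -112, 5], [-204, -104, -3], [-203, -90, 3], [-213, -82, -4], [-209, -67, 5]]
144 [[80, -2, 294], [55, -6, 268], [8, -23, 218], [-186, -122, -2], [-185, -108, 3], [-194, -99, -2], [-198, -88, -3], [-200, -77, -1], [-204, -65, -1]]
146 [[86, 1, 292], [59, -5, 264], [8, -24, 208], [-174, -116, 0], [-175, -104, 3], [-180, -93, 1], [-182, -81, 4], [-190, -72, -1], [-190, -59, 4]]
148 [[89, 1, 286], [16, -32, 204], [9, -25, 199], [-12, -25, 178], [-14, -15, 179], [-18, -6, 179], [-24, 2, 176], [-181, -68, -2], [-184, -57, -1]]
150 [[96, 5, 286], [17, -32, 195], [12, -24, 193], [-5, -22, 177], [-14, -16, 170], [-16, -6, 171], [-17, 5, 174], [-27, 11, 166], [-176, -54, -4]]
152 [[91, 0, 270], [16, -35, 183], [11, -26, 182], [0, -21, 172], [-14, -17, 159], [-18, -8, 159], [-14, 6, 168], [-17, 16, 168], [-165, -49, -2]]
154 [[88, -3, 257], [-9223372036854775808, -9223372036854775808, -9223372036854775808], [13, -26, 174], [14, -14, 179], [-7, -14, 158], [-14, -7, 153], [-19, 2, 151], [-3, 22, 174], [-15, 27, 164]]
156 [[-107, -124, 7], [-119, -118, -2], [17, -25, 168], [21, -11, 177], [19, -1, 179], [19, 11, 183], [11, 17, 177], [-4, 21, 163], [-13, 27, 156]]
158 [[-103, -123, 0], [-110, -114, -3], [18, -25, 159], [20, -13, 166], [22, 0, 172], [18, 9, 171], [16, 19, 173], [6, 25, 165], [-1, 33, 160]]<stdin>:6: RuntimeWarning: invalid value encountered in cast
```

View pics/s3b.png

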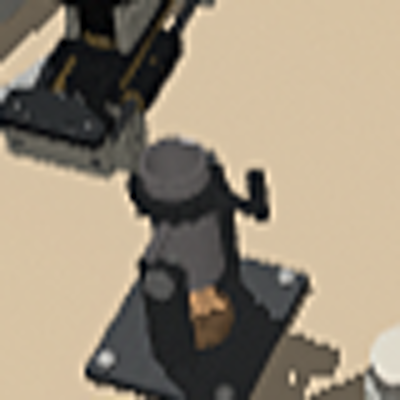

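Scene crop: the barrel now stands nearly vertical (mouth at (180,165)), with the collar handle at (258,190). I press it lightly against the stop.

```bash
python3 -m crank '[{"x":0.1,"y":0,"z":-0.05,"twist":0,"claw":255},{"x":0.1,"y":0,"z":-0.05,"twist":0,"claw":255}]'
python3 -m crank '[{"x":0.1,"y":0,"z":0,"twist":0,"claw":255},{"x":0,"y":0,"z":0,"twist":0,"claw":255}]'
```

```text
clock: 11.25
eef_pos: [0.5542, -0.2076, 0.1306]
orientation: [179.8, 0.3, 105.3]
contact_force: [11.3, -20.3, -7.1]
opening: 0.007
gripper_force: 11.9
clock: 11.45
eef_pos: [0.5542, -0.2075, 0.1306]
orientation: [179.8, 0.5, 105.3]
contact_force: [13.2, -25.5, -1.7]
opening: 0.007
gripper_force: 15.7
```

```bash
python3 -m crank '[{"x":-0.6,"y":0,"z":0,"twist":0,"claw":255},{"x":-0.6,"y":0,"z":-0.3,"twist":0,"claw":255},{"x":-0.5,"y":0,"z":-1,"twist":0,"claw":0},{"x":0,"y":0,"z":-1,"twist":0,"claw":0},{"x":0,"y":0,"z":-1,"twist":0,"claw":0},{"x":0,"y":0,"z":-1,"twist":0,"claw":0},{"x":0,"y":0,"z":-1,"twist":0,"claw":0}]'
python3 - <<'E'
from h import *
yw=np.radians(15.1);X=np.array([np.cos(yw),np.sin(yw),0]);Y=np.array([-X[1],X[0],0]);c=np.array([.545,-.177,0])
for n in('scene','wrist'):
    snap(n,n+'4');W,im=cloud(n+'4');L=np.stack([(W-c)@X,(W-c)@Y,W[...,2]],-1)*1000
    x,y,z=L[...,0],L[...,1],L[...,2]; R=np.hypot(x,y)
    m=(R>45)&(R<85)&(z>165)&(z<205); p=L[m]; print(n,m.sum(),np.median(p,0).round(1)); print(p[::max(1,len(p)//40)].round().astype(int).tolist())
    m=(R<26)&(z>150)&(z<195); p=L[m];print('mouth',m.sum(),p[p[:,2]>172].mean(0).round(1),[np.median(p[(p[:,2]>172)&s,2]).round(1) for s in(p[:,1]<-15,p[:,1]>15)])
    m=(R>35)&(R<57)&(z>120)&(z<145)&(abs(y)<25);print('fin?',m.sum(),np.median(L[m],0).round())
E
```

```text
clock: 12.15
eef_pos: [0.5614, -0.2375, 0.2358]
orientation: [180.0, 0.0, 105.3]
contact_force: [0.1, -0.6, 0.9]
opening: 0.386
gripper_force: 0.0
scene 25 [  9.9  68.2 184.3]
[[8, 64, 195], [4, 65, 191], [2, 68, 191], [9, 61, 191], [8, 63, 190], [8, 67, 191], [10, 72, 195], [8, 60, 184], [14, 66, 193], [11, 68, 190], [8, 70, 187], [11, 65, 185], [11, 68, 186], [9, 71, 184], [13, 65, 182], [13, 69, 182], [8, 70, 178], [14, 65, 177], [15, 69, 180], [10, 70, 175], [15, 65, 174], [13, 68, 172], [10, 70, 170], [14, 72, 170], [15, 68, 165]]
mouth 140 [  2.1   2.2 178.1] [np.float64(178.8), np.float64(178.4)]
fin? 14 [ 46.   2. 139.]
wrist 242 [  5.2  60.5 191.2]
[[6, 68, 191], [7, 68, 191], [5, 67, 192], [2, 66, 192], [7, 66, 192], [3, 65, 191], [8, 65, 194], [2, 64, 192], [7, 64, 192], [1, 64, 192], [6, 64, 192], [0, 63, 191], [5, 63, 193], [10, 63, 192], [3, 62, 192], [8, 62, 192], [2, 62, 191], [7, 62, 191], [0, 61, 191], [5, 61, 192], [10, 61, 192], [4, 60, 190], [9, 60, 191], [3, 59, 192], [9, 59, 192], [3, 58, 192], [8, 59, 190], [2, 58, 190], [7, 57, 193], [1, 59, 183], [6, 57, 190], [1, 59, 179], [6, 57, 186], [1, 59, 174], [6, 57, 183], [1, 59, 171], [6, 57, 178], [3, 58, 173], [10, 59, 168], [7, 57, 171], [7, 57, 165]]
mouth 1313 [ -2.3  -1.3 178.4] [np.float64(178.5), np.float64(178.7)]
fin? 112 [ 43.  -2. 140.]
```

```bash
python3 -m crank '[{"x":1,"y":0.28,"z":0,"twist":0,"claw":0},{"x":1,"y":0,"z":0,"twist":0,"claw":0},{"x":1,"y":0,"z":0,"twist":0,"claw":0},{"x":1,"y":0,"z":0,"twist":0,"claw":0},{"x":1,"y":0,"z":0,"twist":0,"claw":0},{"x":1,"y":0,"z":0,"twist":0,"claw":0},{"x":0.26,"y":0,"z":0,"twist":0.035,"claw":0},{"x":0,"y":0,"z":1,"twist":0,"claw":0},{"x":0,"y":0,"z":1,"twist":0,"claw":0},{"x":0,"y":0,"z":1,"twist":0,"claw":0},{"x":0,"y":0,"z":0,"twist":0,"claw":0}]'
python3 - <<'E'
from h import *
yw=np.radians(15.1);X=np.array([np.cos(yw),np.sin(yw),0]);Y=np.array([-X[1],X[0],0]);c=np.array([.545,-.177,0])
e=np.array(r.observe()['eef_pos']);print('eef',(e-c)@X,(e-c)@Y,e[2])
for n in('wrist','scene','top'):
    snap(n,n+'5');W,im=cloud(n+'5');L=np.stack([(W-c)@X,(W-c)@Y,W[...,2]],-1)*1000
    x,y,z=L[...,0],L[...,1],L[...,2]
    m=(np.hypot(x-5,y-63)<15)&(z>165)&(z<200); print(n,m.sum(),L[m].mean(0).round(1) if m.any() else '')
    if n=='wrist':
        W1,_=cloud(n+'5'); d=load('wrist5')['d']; m=(d<.2)&(d>0)&(W1[...,2]-e[2]<.08); p=L[m]; print('fingers lowest',np.percentile(p[:,2],[1,5,50]) if len(p) else '', len(p), p[:,0].min(),p[:,0].max())
E
```

```text
clock: 13.35
eef_pos: [0.5323, -0.1139, 0.1717]
orientation: [-179.8, -0.1, 99.1]
contact_force: [0.3, -0.3, 0.4]
opening: 0.997
gripper_force: 0.0
eef 0.004218722510749592 0.0642371611090477 0.1716744352149268
wrist 368 [  5.8  65.  188.5]
fingers lowest [189.06075029 195.1757681  232.09430631] 2686 -56.4607863971011 66.70147292872335
scene 25 [ 10.6  67.3 183.6]
top 0
```

```bash
python3 -m crank '[{"x":0,"y":0,"z":0.8,"twist":0,"claw":0},{"x":0,"y":0,"z":0.7,"twist":0,"claw":0},{"x":0,"y":0,"z":0.4,"twist":0,"claw":0},{"x":0,"y":0,"z":0,"twist":0,"claw":0}]'
python3 -m crank '[{"x":0,"y":0.0,"z":0,"twist":0,"claw":255},{"x":0,"y":0,"z":0,"twist":0,"claw":255},{"x":0,"y":0,"z":0,"twist":0,"claw":255},{"x":0,"y":0,"z":0,"twist":0,"claw":255},{"x":0,"y":0,"z":0,"twist":0,"claw":255},{"x":0,"y":0,"z":0,"twist":0,"claw":255},{"x":0,"y":0,"z":0,"twist":0,"claw":255},{"x":0,"y":0,"z":0,"twist":0,"claw":255},{"x":0,"y":0,"z":0,"twist":0,"claw":255},{"x":0,"y":0,"z":0,"twist":0,"claw":255}]'
```

```text
clock: 13.9
eef_pos: [0.5329, -0.1149, 0.1343]
orientation: [-179.9, -0.1, 99.0]
contact_force: [0.3, 0.1, 0.8]
opening: 0.999
gripper_force: 0.0
clock: 14.9
eef_pos: [0.5336, -0.1151, 0.1362]
orientation: [-180.0, 0.0, 99.0]
contact_force: [0.1, 0.3, -0.4]
opening: 0.189
gripper_force: 0.0
```

```bash
python3 -m crank '[{"x":0,"y":0,"z":0,"twist":0,"claw":255},{"x":0,"y":0,"z":0,"twist":0,"claw":255},{"x":0,"y":0,"z":0,"twist":0,"claw":255}]'
python3 - <<'E'
from h import *
yw=np.radians(15.1);X=np.array([np.cos(yw),np.sin(yw),0]);Y=np.array([-X[1],X[0],0]);c=np.array([.545,-.177,0])-.002*Y
o=r.observe();e=np.array(o['eef_pos'])-c;print(e@X,e@Y,np.hypot(e@X,e@Y),np.degrees(np.arctan2(e@Y,e@X)),o['gripper_force'],o['opening'])
E
```

```text
clock: 15.2
eef_pos: [0.5337, -0.115, 0.1362]
orientation: [180.0, -0.0, 99.0]
contact_force: [1.0, 0.3, 0.4]
opening: 0.118
gripper_force: 30.0
0.005202092166772513 0.06478219503941206 0.06499072670032256 85.40892774655853 29.99991863965988 0.11849989678022232
```

```bash
cat > ang.py <<'E'
from h import *
yw=np.radians(15.1);X=np.array([np.cos(yw),np.sin(yw),0]);Y=np.array([-X[1],X[0],0]);c=np.array([.545,-.177,0])-.002*Y
o=r.observe();e=np.array(o['eef_pos'])-c;print(e@X,e@Y,np.hypot(e@X,e@Y),np.degrees(np.arctan2(e@Y,e@X)),np.array(o['orientation']).round(2),np.round(o['contact_force'],1))
E
python3 -m crank '[{"x":-0.018,"y":0.44,"z":0,"twist":0.043,"claw":255},{"x":-0.018,"y":0.44,"z":0,"twist":0.043,"claw":255},{"x":-0.018,"y":0.44,"z":0,"twist":0.043,"claw":255},{"x":-0.018,"y":0.44,"z":0,"twist":0.043,"claw":255},{"x":0,"y":0,"z":0,"twist":0,"claw":255},{"x":0,"y":0,"z":0,"twist":0,"claw":255}]'
python3 ang.py
```

```text
clock: 15.8
eef_pos: [0.5682, -0.119, 0.136]
orientation: [-180.0, 0.1, 68.0]
contact_force: [-2.4, -6.6, -1.5]
opening: 0.118
gripper_force: 30.0
0.03745116368779916 0.0519213646769315 0.06401888605314245 54.19688270216266 [-1.7998e+02  1.0000e-01  6.8020e+01] [-2.4 -6.6 -1.5]
```

```bash
python3 -m crank '[{"x":0.0,"y":0.44,"z":0,"twist":0.043,"claw":255},{"x":-0.015,"y":0.44,"z":0,"twist":0.043,"claw":255},{"x":-0.015,"y":0.44,"z":0,"twist":0.043,"claw":255},{"x":-0.015,"y":0.44,"z":0,"twist":0.043,"claw":255},{"x":-0.015,"y":0.44,"z":0,"twist":0.043,"claw":255},{"x":-0.015,"y":0.44,"z":0,"twist":0.043,"claw":255},{"x":0,"y":0,"z":0,"twist":0,"claw":255},{"x":0,"y":0,"z":0,"twist":0,"claw":255}]'
python3 ang.py
python3 - <<'E'
from h import *
yw=np.radians(15.1);X=np.array([np.cos(yw),np.sin(yw),0]);Y=np.array([-X[1],X[0],0]);c=np.array([.545,-.177,0])
for f in('wrist4','wrist5','scene4','scene5'):
    W,im=cloud(f);L=np.stack([(W-c)@X,(W-c)@Y,W[...,2]],-1)*1000;x,y,z=L[...,0],L[...,1],L[...,2]
    m=(x>36)&(x<53)&(abs(y)<15)&(z>125)&(z<146);p=L[m];print(f,len(p),p.mean(0).round(1) if len(p) else '',[ (int(a),p[(p[:,0]>a)&(p[:,0]<=a+4),1].mean().round(1)) for a in range(36,53,4) if ((p[:,0]>a)&(p[:,0]<=a+4)).any()])
    m=(np.hypot(x,y)<27)&(z>174)&(z<184);p=L[m].astype(np.float32)
    if len(p)>20: print(' ring',cv2.minEnclosingCircle(p[:,:2].copy()), p[:,:2].mean(0))
E
```

```text
clock: 16.6
eef_pos: [0.6031, -0.1548, 0.1355]
orientation: [-180.0, 0.4, 21.5]
contact_force: [-24.0, -10.6, 4.9]
opening: 0.123
gripper_force: 30.0
0.06188774819752201 0.008269207638060064 0.06243775437923148 7.610568477178091 [-179.97    0.41   21.52] [-24.  -10.6   4.9]
wrist4 104 [ 43.3  -2.  139.9] [(36, np.float64(-1.7)), (40, np.float64(-2.3)), (44, np.float64(-2.1)), (48, np.float64(-1.9))]
 ring ((-2.3914918899536133, -1.6975855827331543), 22.846426010131836) [-2.28788  -1.132199]
wrist5 3 [ 50.1   1.7 138.8] [(48, np.float64(1.7))]
 ring ((-2.028474807739258, -2.007810592651367), 22.66599464416504) [ -3.1999688 -13.53273  ]
scene4 10 [ 45.7   2.4 139.9] [(36, np.float64(3.4)), (40, np.float64(1.8)), (48, np.float64(3.2)), (52, np.float64(-0.6))]
 ring ((2.567885160446167, 1.6872749328613281), 23.835159301757812) [1.1011624 2.8078203]
scene5 13 [ 46.    1.5 138.7] [(36, np.float64(2.7)), (40, np.float64(3.8)), (44, np.float64(1.8)), (48, np.float64(-0.1))]
 ring ((4.379508018493652, -0.18366622924804688), 23.185657501220703) [12.918013  -2.2164087]
```

```bash
python3 -m crank '[{"x":-0.1,"y":0.21,"z":0,"twist":0.02,"claw":255},{"x":-0.02,"y":0.21,"z":0,"twist":0.02,"claw":255},{"x":0,"y":0,"z":0,"twist":0,"claw":255},{"x":0,"y":0,"z":0,"twist":0,"claw":255}]'
python3 ang.py
```

```text
clock: 17.0
eef_pos: [0.6051, -0.1625, 0.1358]
orientation: [-180.0, 0.2, 14.4]
contact_force: [-11.5, -4.1, 2.3]
opening: 0.121
gripper_force: 30.0
0.06182025813789047 0.0003548948647261643 0.06182127681147019 0.328917334856658 [-179.99    0.2    14.38] [-11.5  -4.1   2.3]
```

```bash
python3 -m crank '[{"x":-0.06,"y":0,"z":0,"twist":0,"claw":255},{"x":0,"y":0,"z":0,"twist":0,"claw":0},{"x":0,"y":0,"z":0,"twist":0,"claw":0},{"x":0,"y":0,"z":0,"twist":0,"claw":0},{"x":0,"y":0,"z":0,"twist":0,"claw":0},{"x":0,"y":0,"z":-0.5,"twist":0,"claw":0},{"x":0,"y":0,"z":-1,"twist":0,"claw":0},{"x":0,"y":0,"z":-1,"twist":0,"claw":0},{"x":0,"y":0,"z":-1,"twist":0,"claw":0},{"x":-1,"y":0,"z":-1,"twist":0,"claw":0},{"x":-1,"y":0,"z":-1,"twist":0,"claw":0},{"x":-1,"y":0,"z":-1,"twist":0,"claw":0}]'
python3 -m crank '[{"x":-1,"y":0,"z":0,"twist":0,"claw":0},{"x":-1,"y":0,"z":0,"twist":0,"claw":0},{"x":-1,"y":0,"z":0,"twist":0,"claw":0},{"x":0,"y":0,"z":0,"twist":0,"claw":0}]'
cat > lk.py <<'E'
from h import *
import sys
yw=np.radians(15.1);X=np.array([np.cos(yw),np.sin(yw),0]);Y=np.array([-X[1],X[0],0]);c=np.array([.545,-.177,0])
for n in('wrist','scene'):
    f=n+sys.argv[1];snap(n,f);W,im=cloud(f);L=np.stack([(W-c)@X,(W-c)@Y,W[...,2]],-1)*1000;x,y,z=L[...,0],L[...,1],L[...,2]
    m=(np.hypot(x,y)<27)&(z>173)&(z<185);p=L[m].astype(np.float32);print(n,'ring',len(p),cv2.minEnclosingCircle(p[:,:2].copy()) if len(p)>5 else '',p.mean(0) if len(p) else '')
    m=(np.hypot(x-62,y)<25)&(z>186)&(z<200);p=L[m];print(' post',len(p),p.mean(0).round(1) if len(p) else '')
    m=(x>33)&(x<55)&(abs(y)<20)&(z>148)&(z<168);p=L[m];print(' arm',len(p),p.mean(0).round(1) if len(p) else '')
    m=(x>33)&(x<55)&(abs(y)<20)&(z>125)&(z<146);p=L[m];print(' fin',len(p),p.mean(0).round(1) if len(p) else '')
E
python3 lk.py 6
```

```text
clock: 18.2
eef_pos: [0.5466, -0.177, 0.2677]
orientation: [180.0, -0.0, 14.5]
contact_force: [-0.1, -0.2, 0.1]
opening: 0.983
gripper_force: 0.0
clock: 18.6
eef_pos: [0.4879, -0.1924, 0.2676]
orientation: [179.9, -0.1, 14.4]
contact_force: [0.6, 0.8, 0.6]
opening: 1.003
gripper_force: 0.0
wrist ring 611 ((-1.4225538969039917, -0.5848627686500549), 22.845569610595703) [ -1.2635784   -0.58256453 179.79742   ]
 post 142 [ 62.7  -2.3 192.5]
 arm 198 [ 44.1  -1.5 161.1]
 fin 0 
scene ring 62 ((-0.6200240850448608, 1.443179726600647), 24.872400283813477) [  1.3686482   3.0880668 178.13232  ]
 post 12 [ 66.8   1.1 191.3]
 arm 16 [ 43.9   2.5 160. ]
 fin 13 [ 44.7   2.2 138.3]
```

```bash
python3 -m crank '[{"x":0,"y":0,"z":0,"twist":-0.043,"claw":0},{"x":0,"y":0,"z":0,"twist":-0.043,"claw":0},{"x":0,"y":0,"z":0,"twist":-0.043,"claw":0},{"x":0,"y":0,"z":0,"twist":-0.043,"claw":0},{"x":0,"y":0,"z":0,"twist":-0.043,"claw":0},{"x":0,"y":0,"z":0,"twist":-0.043,"claw":0},{"x":0,"y":0,"z":0,"twist":-0.043,"claw":0},{"x":0,"y":0,"z":0,"twist":-0.043,"claw":0},{"x":0,"y":0,"z":0,"twist":-0.043,"claw":0},{"x":1,"y":-0.12,"z":0,"twist":0,"claw":0},{"x":1,"y":-0.12,"z":0,"twist":0,"claw":0},{"x":1,"y":-0.12,"z":0,"twist":0,"claw":0}]'
python3 -m crank '[{"x":1,"y":-0.12,"z":0,"twist":0,"claw":0},{"x":1,"y":-0.12,"z":0,"twist":0,"claw":0},{"x":1,"y":-0.12,"z":0,"twist":0,"claw":0},{"x":1,"y":-0.12,"z":0,"twist":0,"claw":0},{"x":1,"y":-0.12,"z":0,"twist":0,"claw":0},{"x":1,"y":-0.12,"z":0,"twist":0,"claw":0},{"x":1,"y":-0.12,"z":0,"twist":0,"claw":0},{"x":1,"y":-0.12,"z":0,"twist":0,"claw":0},{"x":1,"y":-0.12,"z":0,"twist":0,"claw":0},{"x":1,"y":-0.12,"z":0,"twist":0,"claw":0},{"x":0,"y":0,"z":0,"twist":0,"claw":0}]'
cat > rod.py <<'E'
from h import *
import sys
f='wr'+sys.argv[1];o=r.observe();snap('wrist',f);W,im=cloud(f);e=np.array(o['eef_pos']);h,s,v=[a.astype(int) for a in cv2.split(cv2.cvtColor(im,cv2.COLOR_RGB2HSV))]
m=(np.hypot(W[...,0]-.4835,W[...,1]-.1445)<.035)&(W[...,2]>.14)&(W[...,2]<.185)
p=W[m].astype(np.float32);print(len(p),'top mean',p.mean(0),'circle',cv2.minEnclosingCircle((p[p[:,2]>.155][:,:2]*1000).copy()),'rgb',np.median(im[m],0),'zmax',np.percentile(p[:,2],95))
t=np.array([*(np.array(cv2.minEnclosingCircle((p[p[:,2]>.155][:,:2]*1000).copy())[0])/1000),0])-e*[1,1,0]
a=np.radians(o['orientation'][2]);print('eef',e,'yaw',o['orientation'][2],'shift units x,y',(t[0]*np.cos(a)+t[1]*np.sin(a))/.02,(t[0]*np.sin(a)-t[1]*np.cos(a))/.02)
E
python3 rod.py 1
```

```text
clock: 19.9
eef_pos: [0.4888, -0.1306, 0.2662]
orientation: [-180.0, -0.0, 84.1]
contact_force: [0.3, -0.1, -0.7]
opening: 1.001
gripper_force: 0.0
clock: 21.0
eef_pos: [0.4852, 0.072, 0.2662]
orientation: [-180.0, -0.0, 84.2]
contact_force: [-0.4, 0.2, -0.5]
opening: 1.002
gripper_force: 0.0
175 top mean [0.4822921  0.14014289 0.15950237] circle ((481.8632507324219, 140.2216339111328), 13.865696907043457) rgb [81. 61. 45.] zmax 0.16242266
eef [0.48522783 0.07203129 0.26619665] yaw 84.24026141624427 shift units x,y 3.3754209718283223 -0.5095490557914478
```

```bash
python3 -m crank '[{"x":1,"y":-0.2,"z":0,"twist":0,"claw":0},{"x":1,"y":-0.2,"z":0,"twist":0,"claw":0},{"x":1,"y":-0.11,"z":0,"twist":0,"claw":0},{"x":0.38,"y":0,"z":0,"twist":0,"claw":0},{"x":0,"y":0,"z":1,"twist":0,"claw":0},{"x":0,"y":0,"z":1,"twist":0,"claw":0},{"x":0,"y":0,"z":1,"twist":0,"claw":0},{"x":0,"y":0,"z":0,"twist":0,"claw":0}]'
python3 rod.py 2
```

```text
clock: 21.85
eef_pos: [0.4811, 0.1373, 0.2037]
orientation: [-179.8, 0.1, 84.1]
contact_force: [-0.4, 0.3, -0.8]
opening: 1.001
gripper_force: 0.0
314 top mean [0.48303345 0.14732246 0.15794711] circle ((482.0993957519531, 141.40078735351562), 14.157225608825684) rgb [75. 62. 46.] zmax 0.16417004
eef [0.48110003 0.13728415 0.20367739] yaw 84.0716289049249 shift units x,y 0.20989198152217992 0.028441482725515374
```

```bash
python3 -m crank '[{"x":0.15,"y":0.03,"z":1,"twist":0,"claw":0},{"x":0,"y":0,"z":1,"twist":0,"claw":0},{"x":0,"y":0,"z":1,"twist":0,"claw":0},{"x":0,"y":0,"z":1,"twist":0,"claw":0},{"x":0,"y":0,"z":1,"twist":0,"claw":0},{"x":0,"y":0,"z":1,"twist":0,"claw":0},{"x":0,"y":0,"z":0.1,"twist":0,"claw":0},{"x":0,"y":0,"z":0,"twist":0,"claw":0}]'
python3 -m crank '[{"x":0,"y":0.0,"z":0,"twist":0,"claw":255},{"x":0,"y":0,"z":0,"twist":0,"claw":255},{"x":0,"y":0,"z":0,"twist":0,"claw":255},{"x":0,"y":0,"z":0,"twist":0,"claw":255},{"x":0,"y":0,"z":0,"twist":0,"claw":255},{"x":0,"y":0,"z":0,"twist":0,"claw":255},{"x":0,"y":0,"z":0,"twist":0,"claw":255},{"x":0,"y":0,"z":0,"twist":0,"claw":255},{"x":0,"y":0,"z":0,"twist":0,"claw":255},{"x":0,"y":0,"z":0,"twist":0,"claw":255}]'
```

```text
clock: 22.7
eef_pos: [0.4831, 0.1409, 0.0853]
orientation: [180.0, -0.0, 84.1]
contact_force: [0.8, -0.2, 0.7]
opening: 1.001
gripper_force: 0.0
clock: 23.7
eef_pos: [0.4826, 0.1411, 0.0841]
orientation: [180.0, 0.0, 84.1]
contact_force: [-0.6, -0.8, -0.1]
opening: 0.295
gripper_force: 30.0
```

```bash
python3 -m crank '[{"x":0,"y":0,"z":-0.3,"twist":0,"claw":255},{"x":0,"y":0,"z":-0.7,"twist":0,"claw":255},{"x":0,"y":0,"z":-1,"twist":0,"claw":255},{"x":0,"y":0,"z":-1,"twist":0,"claw":255},{"x":0,"y":0,"z":-1,"twist":0,"claw":255},{"x":0,"y":0,"z":-1,"twist":0,"claw":255},{"x":0,"y":0,"z":-1,"twist":0,"claw":255},{"x":0,"y":0,"z":-1,"twist":0,"claw":255},{"x":0,"y":0,"z":-1,"twist":0,"claw":255},{"x":0,"y":0,"z":-1,"twist":0,"claw":255},{"x":0,"y":0,"z":-1,"twist":0,"claw":255},{"x":0,"y":0,"z":-0.5,"twist":0,"claw":255}]'
python3 -m crank '[{"x":0,"y":0,"z":0,"twist":0.043,"claw":255},{"x":0,"y":0,"z":0,"twist":0.043,"claw":255},{"x":0,"y":0,"z":0,"twist":0.043,"claw":255},{"x":0,"y":0,"z":0,"twist":0.043,"claw":255},{"x":0,"y":0,"z":0,"twist":0.043,"claw":255},{"x":0,"y":0,"z":0,"twist":0.043,"claw":255},{"x":0,"y":0,"z":0,"twist":0.043,"claw":255},{"x":0,"y":0,"z":0,"twist":0.043,"claw":255},{"x":0,"y":0,"z":0,"twist":0.043,"claw":255},{"x":0,"y":0,"z":0,"twist":0,"claw":255}]'
python3 - <<'E'
from h import *
o=r.observe();e=np.array(o['eef_pos']);snap('scene','s7');snap('wrist','w7');snap('top','t7')
a=np.radians(o['orientation'][2]);t=np.array([.5436,-.1788])-e[:2];print('shift',(t[0]*np.cos(a)+t[1]*np.sin(a))/.02,(t[0]*np.sin(a)-t[1]*np.cos(a))/.02)
for f in('s7','t7'):
    W,im=cloud(f);m=(np.hypot(W[...,0]-e[0],W[...,1]-e[1])<.035)&(W[...,2]>e[2]-.11)&(W[...,2]<e[2]+.03);p=W[m]
    print(f,len(p),[ (round(float(z),3),p[abs(p[:,2]-z)<.012].mean(0).round(4)[:2]-e[:2].round(4),(abs(p[:,2]-z)<.012).sum()) for z in e[2]+np.array([-.06,-.04,-.02,0,.02])], p[:,2].min() if len(p) else '')
E
```

```text
clock: 24.9
eef_pos: [0.4828, 0.1411, 0.297]
orientation: [179.9, -0.1, 84.1]
contact_force: [0.1, -1.7, -0.5]
opening: 0.292
gripper_force: 30.0
clock: 25.9
eef_pos: [0.4825, 0.1411, 0.2944]
orientation: [-180.0, -0.0, 14.3]
contact_force: [0.3, 0.9, -1.3]
opening: 0.296
gripper_force: 30.0
shift -0.9866956829450726 16.252867417049448
s7 131 [(0.234, array([0.0084, 0.0059]), np.int64(30)), (0.254, array([0.009, 0.005]), np.int64(31)), (0.274, array([0.0088, 0.0055]), np.int64(32)), (0.294, array([0.0085, 0.0053]), np.int64(33)), (0.314, array([0.0087, 0.0048]), np.int64(24))] 0.21950406178496004
t7 0 [(0.234, array([nan, nan]), np.int64(0)), (0.254, array([nan, nan]), np.int64(0)), (0.274, array([nan, nan]), np.int64(0)), (0.294, array([nan, nan]), np.int64(0)), (0.314, array([nan, nan]), np.int64(0))] <stdin>:6: RuntimeWarning: Mean of empty slice.
  ret = um.true_divide(
```

```bash
python3 -m crank '[{"x":-0.1,"y":1,"z":0,"twist":0,"claw":255},{"x":-0.1,"y":1,"z":0,"twist":0,"claw":255},{"x":-0.1,"y":1,"z":0,"twist":0,"claw":255},{"x":-0.1,"y":1,"z":0,"twist":0,"claw":255},{"x":-0.1,"y":1,"z":0,"twist":0,"claw":255},{"x":-0.1,"y":1,"z":0,"twist":0,"claw":255},{"x":-0.1,"y":1,"z":0,"twist":0,"claw":255},{"x":-0.1,"y":1,"z":0,"twist":0,"claw":255},{"x":-0.1,"y":1,"z":0,"twist":0,"claw":255},{"x":-0.1,"y":1,"z":0,"twist":0,"claw":255},{"x":0,"y":1,"z":0,"twist":0,"claw":255},{"x":0,"y":1,"z":0,"twist":0,"claw":255}]'
python3 -m crank '[{"x":0,"y":1,"z":0,"twist":0,"claw":255},{"x":0,"y":1,"z":0,"twist":0,"claw":255},{"x":0,"y":1,"z":0,"twist":0,"claw":255},{"x":0,"y":0.8,"z":0,"twist":0,"claw":255},{"x":0,"y":0.45,"z":0,"twist":0,"claw":255},{"x":0,"y":0,"z":0,"twist":0,"claw":255},{"x":0,"y":0,"z":0,"twist":0,"claw":255}]'
python3 - <<'E'
from h import *
o=r.observe();e=np.array(o['eef_pos'])
a=np.radians(o['orientation'][2]);t=np.array([.5436,-.1788])-e[:2];print('shift',(t[0]*np.cos(a)+t[1]*np.sin(a))/.02,(t[0]*np.sin(a)-t[1]*np.cos(a))/.02)
snap('scene','s8');W,im=cloud('s8')
m=(np.hypot(W[...,0]-e[0],W[...,1]-e[1])<.03)&(W[...,2]>.17)&(W[...,2]<.32);p=W[m]
for lo,hi in((.172,.186),(.215,.235),(.235,.26)): q=p[(p[:,2]>lo)&(p[:,2]<hi)];print(lo,len(q),q.mean(0).round(4) if len(q) else '',q.min(0).round(3) if len(q) else '',q.max(0).round(3) if len(q) else '')
E
```

```text
clock: 27.25
eef_pos: [0.5231, -0.0972, 0.2942]
orientation: [180.0, -0.0, 14.6]
contact_force: [-0.2, 0.2, -0.7]
opening: 0.293
gripper_force: 30.0
clock: 27.95
eef_pos: [0.5442, -0.1783, 0.2942]
orientation: [-180.0, 0.0, 14.5]
contact_force: [-0.6, 0.1, -0.0]
opening: 0.294
gripper_force: 30.0
shift -0.033835102754519585 0.016167235458037554
0.172 69 [ 0.5453 -0.1743  0.1774] [ 0.523 -0.197  0.173] [ 0.569 -0.149  0.184]
0.215 15 [ 0.5526 -0.1714  0.2269] [ 0.545 -0.179  0.219] [ 0.558 -0.167  0.235]
0.235 31 [ 0.5513 -0.1709  0.246 ] [ 0.542 -0.183  0.235] [ 0.558 -0.163  0.259]
```

```bash
python3 -m crank '[{"x":0.03,"y":-0.06,"z":0.7,"twist":0,"claw":255},{"x":0,"y":0,"z":0.7,"twist":0,"claw":255},{"x":0,"y":0,"z":0.7,"twist":0,"claw":255},{"x":0,"y":0,"z":0.5,"twist":0,"claw":255},{"x":0,"y":0,"z":0.5,"twist":0,"claw":255}]'
python3 -m crank '[{"x":0,"y":0,"z":0.3,"twist":0,"claw":255},{"x":0,"y":0,"z":0.3,"twist":0,"claw":255},{"x":0,"y":0,"z":0.3,"twist":0,"claw":255},{"x":0,"y":0,"z":0.3,"twist":0,"claw":255}]'
```

```text
clock: 28.5
eef_pos: [0.5443, -0.1772, 0.2309]
orientation: [-180.0, 0.0, 14.4]
contact_force: [-0.1, -0.2, -0.1]
opening: 0.297
gripper_force: 30.0
clock: 28.9
eef_pos: [0.5448, -0.1775, 0.2084]
orientation: [180.0, -0.1, 14.4]
contact_force: [-0.7, 0.5, 3.8]
opening: 0.301
gripper_force: 30.0
```

```bash
python3 -m crank '[{"x":0,"y":0,"z":0.25,"twist":0,"claw":255},{"x":0,"y":0,"z":0.25,"twist":0,"claw":255},{"x":0,"y":0,"z":0.25,"twist":0,"claw":255},{"x":0,"y":0,"z":0.25,"twist":0,"claw":255}]'
python3 -m crank '[{"x":0,"y":0,"z":0.25,"twist":0,"claw":255},{"x":0,"y":0,"z":0.25,"twist":0,"claw":255},{"x":0,"y":0,"z":0.2,"twist":0,"claw":255},{"x":0,"y":0,"z":0.15,"twist":0,"claw":255}]'
```

```text
clock: 29.3
eef_pos: [0.5446, -0.1774, 0.1879]
orientation: [180.0, -0.0, 14.4]
contact_force: [-0.2, -0.7, 4.5]
opening: 0.298
gripper_force: 30.0
clock: 29.7
eef_pos: [0.5445, -0.1774, 0.1707]
orientation: [-180.0, 0.0, 14.4]
contact_force: [-0.2, 0.4, 4.5]
opening: 0.297
gripper_force: 30.0
```

```bash
python3 -m crank '[{"x":0,"y":0,"z":0.15,"twist":0,"claw":255},{"x":0,"y":0,"z":0.15,"twist":0,"claw":255},{"x":0,"y":0,"z":0.1,"twist":0,"claw":255}]'
python3 -m crank '[{"x":0,"y":0,"z":0.1,"twist":0,"claw":255},{"x":0,"y":0,"z":0.1,"twist":0,"claw":255}]'
```

```text
clock: 30.0
eef_pos: [0.5449, -0.1775, 0.1638]
orientation: [180.0, -0.1, 14.4]
contact_force: [-0.8, 0.6, 20.6]
opening: 0.294
gripper_force: 30.0
clock: 30.2
eef_pos: [0.5461, -0.1777, 0.1634]
orientation: [179.8, -0.3, 14.4]
contact_force: [-3.0, 3.2, 44.0]
opening: 0.296
gripper_force: 30.1
```

Bottomed out: the foot is at about 0.089 m and the force rises sharply. I relax, release and retreat upward.

```bash
python3 -m crank '[{"x":0,"y":0,"z":-0.2,"twist":0,"claw":255},{"x":0,"y":0,"z":0,"twist":0,"claw":255},{"x":0,"y":0,"z":0,"twist":0,"claw":0},{"x":0,"y":0,"z":0,"twist":0,"claw":0},{"x":0,"y":0,"z":0,"twist":0,"claw":0},{"x":0,"y":0,"z":0,"twist":0,"claw":0},{"x":0,"y":0,"z":0,"twist":0,"claw":0},{"x":0,"y":0,"z":0,"twist":0,"claw":0},{"x":0,"y":0,"z":-0.3,"twist":0,"claw":0},{"x":0,"y":0,"z":-1,"twist":0,"claw":0},{"x":0,"y":0,"z":-1,"twist":0,"claw":0},{"x":0,"y":0,"z":-1,"twist":0,"claw":0}]'
python3 -m crank '[{"x":0,"y":0,"z":-1,"twist":0,"claw":0},{"x":0,"y":0,"z":-1,"twist":0,"claw":0},{"x":0,"y":0,"z":-1,"twist":0,"claw":0},{"x":-1,"y":0,"z":0,"twist":0,"claw":0},{"x":-1,"y":0,"z":0,"twist":0,"claw":0},{"x":-1,"y":0,"z":0,"twist":0,"claw":0},{"x":-1,"y":0,"z":0,"twist":0,"claw":0},{"x":0,"y":0,"z":0,"twist":0,"claw":0}]'
python3 lk.py 9
python3 - <<'E'
from h import *
for f in('wrist9','scene9'):
    W,im=cloud(f);m=(np.hypot(W[...,0]-.544,W[...,1]-.178)<.1)
    m=(np.hypot(W[...,0]-.544,W[...,1]+.178)<.04)&(W[...,2]>.195)&(W[...,2]<.27);p=W[m];print(f,len(p),[(round(z,2),p[abs(p[:,2]-z)<.006].mean(0).round(4)) for z in(.2,.215,.23,.24) if (abs(p[:,2]-z)<.006).any()],np.percentile(p[:,2],98) if len(p) else '')
E
```

```text
clock: 31.4
eef_pos: [0.5445, -0.1773, 0.2304]
orientation: [180.0, -0.0, 14.4]
contact_force: [0.5, 0.4, -0.8]
opening: 0.995
gripper_force: 0.0
clock: 32.2
eef_pos: [0.4658, -0.1977, 0.2903]
orientation: [179.9, -0.1, 14.4]
contact_force: [0.3, -0.5, 0.6]
opening: 0.999
gripper_force: 0.0
wrist ring 440 ((-1.6151500940322876, -0.5812543034553528), 22.77272605895996) [ -4.548335    -0.58297515 179.96904   ]
 post 129 [ 62.6  -2.3 192.6]
 arm 170 [ 44.   -1.8 161.2]
 fin 0 
scene ring 60 ((2.113659620285034, 2.689394950866699), 23.143840789794922) [  8.06608     6.5145783 178.51839  ]
 post 11 [ 66.4   1.4 192. ]
 arm 18 [ 43.4   1.8 159.4]
 fin 13 [ 44.3   2.8 139.7]
wrist9 271 [(0.2, array([ 0.5331, -0.1818,  0.1991])), (0.23, array([ 0.5456, -0.1777,  0.235 ])), (0.24, array([ 0.5455, -0.1774,  0.2391]))] 0.24240953384989164
scene9 91 [(0.2, array([ 0.5542, -0.1687,  0.2002])), (0.21, array([ 0.5573, -0.1674,  0.2146])), (0.23, array([ 0.5523, -0.1673,  0.2299])), (0.24, array([ 0.554 , -0.1691,  0.2383]))] 0.24137732031588963
```

```bash
python3 -c "
from rig import r
print(r.finish_job())"
```

```text
the job is handed in; nothing more can be done
None
```

The job is handed in: the barrel is upright against its stop, the collar arm is over the fin to within about 1–2°, the stick is down on the cork pad, and the rod is standing free in the barrel, with no contact with anything else seen.

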